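Wedge a stone specimen tight in its holding frame

TASK

Set the stone specimen down flat in the holding frame, between the rubber pad and the slanting jaw and up against the end stop, and let go of it. Then put the wooden wedge, thin end first and flat side against the stone, into the remaining gap and drive it in firmly until the stone is locked tight, with the sprung pad visibly pushed back, and take the hand away. Do not disturb the jar, the slide box or the screwdriver.

Things in the scene. Friction and masses are not known exactly. Their poses are not given: they have to be found in the camera images.
- frame: Holding frame, fixed to the bench: cream plate 190 mm (x -117 to +73 mm) by 142 mm (y), 12 mm thick, with aluminium pieces rising to 38 mm above the bench. Origin on the underside, below the middle of the stone's home place; z up. Sprung rubber pad on the +y side, face at y = +28 mm (x -38 to +38 mm), slanting jaw on the -y side, end stop at +x. The wedge goes in from the open -x end, towards +x.
- bed (a point): Middle of the stone's home place, on the plate's upper face (12 mm above the bench); axes as the frame. The stone at home stands here, its x axis along the frame's, its origin at y = +2 mm when it touches the pad.
- gap_mouth (a point): Middle of the open end of the gap beside the stone, level with the plate's upper face: frame x = -45, y = -34.2 mm; axes as the frame. With the stone against the pad the gap is 20 mm wide here and 8 mm at x = +45 mm. The wedge first jams with its thin end near frame x = +15 mm; each further 7 mm pushes the pad back 1 mm.
- end_stop (a point): Middle of the end stop's face at frame x = +45 mm (face y = -16 to +30 mm), 25 mm above the bench; the stone's end bears on it. The wedge passes beside it.
- jaw_face (a point): Middle of the slanting jaw's face, frame x = 0, y = -38 mm, 25 mm above the bench. The face runs from about x = -45, y = -44.5 mm to x = +45, y = -32 mm (8 degrees to the frame's x).
- pad (a joint): How far the sprung rubber pad has been pushed back, in m: 0 at rest, 0.006 at its stop. Its spring takes 3.5 N per mm. The stone is well locked when the pad stays pushed back by 2 to 4 mm; that takes a push of about 10 to 20 N on the wedge's butt.
- stone: Sawn sandy-brown stone block with a fossil spiral on top, 90 mm (x) by 52 mm (y) by 58 mm high, 0.5 to 0.75 kg; origin at the centre of its underside, z up. It may be set either way round.
- wedge: Smooth wooden wedge on its edge, 140 mm long (x), 36 mm high, 80 g. Origin on the underside at mid-length, z up; +x is the thin end. The side at y = +13 mm is flat all along (it goes against the stone). The head, x = -70 to -30 mm, is 26 mm thick with parallel sides; the -y side then slants until the thin end (x = +70 mm) is 12 mm thick, y = +1 to +13 mm. It does not slip back.
- wedge_butt (a point): Centre of the wedge's butt face (thick end), 18 mm above its underside; push here along the wedge's +x to drive it.
- wedge_tip (a point): Centre of the wedge's thin end face, 18 mm above its underside.
- jar: Bystander: clear jar with a white cap, 64 mm across, 75 mm high; origin at the centre of its base.
- slide_box: Bystander: white box 75 by 100 mm, 34 mm high; origin at the centre of its underside.
- screwdriver: Bystander: screwdriver with an orange handle lying on the bench beyond the frame; origin about its middle.
Mind the look-alikes: they are no part of the job. Of the things that look like the wedge, the middle-sized one is meant.

How it is judged:
On the way, in this order (a step that is already met when the one before it is completed fails the run):
1. the stone stands flat in the frame between pad and jaw, let go, the wedge not yet in (x of stone in the frame of frame between -0.025 and 0.006 m and y of stone in the frame of frame between -0.014 and 0.006 m and z of stone in the frame of frame below 0.016 m and angle between stone's own z axis and vertical below 0.06 rad and contact force between each of the fingers, wedge and stone below 0.1 N), for 0.2 s.
2. the wedge is in the gap on the plate and has pushed the pad back (x of wedge_tip in the frame of frame above 0 m and z of wedge in the frame of frame below 0.018 m and contact force between wedge and stone above 2 N and value of joint pad above 0.0015 m), for 0.2 s.
At the end, for the whole second after the job is handed in: Stone flat on the plate (3 deg), square to the frame (4.5 deg), at most 8 mm short of the end stop; wedge on the plate in the gap, square (4.5 deg), its thin end 10 mm or more past the stone's middle, pressing stone and jaw over 2 N; pad held back over 1.5 mm; all at rest and released (value of joint pad above 0.0015 m and contact force between wedge and stone above 2 N and contact force between wedge and frame above 2 N and x of wedge_tip in the frame of frame above 0.01 m and z of wedge in the frame of frame between 0.008 and 0.018 m and angle between wedge's own z axis and vertical below 0.08 rad and angle between the x axis of each of wedge, stone and the x axis of frame, either way round below 0.08 rad and x of stone in the frame of frame between -0.008 and 0.006 m and y of stone in the frame of frame between 0 and 0.012 m and z of stone in the frame of frame below 0.016 m and angle between stone's own z axis and vertical below 0.06 rad and linear speed of each of stone, wedge below 0.02 m/s); the robot touches nothing.
It fails at once if a bystander is moved by more than 25 mm or tipped (distance of any of jar, slide_box, screwdriver from where it was at the start of the episode above 0.025 m or angle between jar's own z axis and vertical above 0.4 rad).
It also fails if it takes over 72 s, if anything falls off the work surface, if the arm or the gripper's body presses on something with over 40 N, if the wrist force passes 120 N, or if a joint passes its speed limit or range.

ROBOT

A 6-joint arm with a two-finger parallel gripper is mounted at the origin on the work surface. World frame = base frame: x ahead of the robot, y to its left, z up, the work surface at z = 0. Lengths are in m, angles in rad, forces in N, time in s.
With the tool pointing down it reaches from about 0.35 to 0.95 m from the base axis. Payload 17.4 kg.
Tool frame: the origin (TCP) lies between the finger pads; the fingertips stand 17 mm ahead of it and the grasp point (between the pads) lies 2 mm behind it (robot.finger_overhang is the z of the fingertips in the tool frame, in m); z points along the fingers, y is the direction in which the jaws open and shut (so a half turn about z gives the same grasp; the last joint's range is limited). The gripper opens to 93 mm and grips with 3 to 60 N. Pads are 15 mm wide; open, the fingers measure 128 mm over their backs; the gripper's body (75 mm by 188 mm) begins 65 mm behind the grasp point.
Start: joints at [1.274, 0.116, 1.442, -0, 1.584, -0.038], TCP at [0.173, 0.653, 0.236] pointing down, gripper open.
Joint ranges: [-2.83, 2.83], [-0.83, 2.19], [0.07, 2.5], [-1.14, 4.28], [0.01, 3], [-2.97, 2.97]. Speed limits (rad/s): [1.89, 1.89, 2.22, 3.14, 3.14, 3.14].

INTERFACE

Orientations are given as a rotation vector (axis times angle).
In Python, from workcell import robot, optics gives the robot as it stands.
- The arm moves only by the tool play_rows, never from a script. Its argument "targets" is text: rows parted by semicolons, each of 6 numbers parted by spaces: the shift along the tool's x, y, z in m, then the turn, a rotation vector about the tool's x, y, z in rad. A call has 1 to 5 rows; each row shifts and turns the pose as measured when the row begins, along the tool's axes as they then stand; what a row does not reach is not made up. A row lasts 1/12 s, in which the tool goes at most 41.7 mm and 7.16 degrees, less where a joint would pass 70% of its speed; a pose out of reach is approached as far as the arm can. A call with a gripper value outside its range is refused whole. "gripper" is the finger opening in m, from 0 to 0.093, set as the call begins (left out, the last holds). The fingers move at their own pace and stop on an object; "force" is the grip in N (left out, the last holds). Time passes only in rows, so rows that do not move let the fingers close. It gives the time, the measured TCP pose, the force and the opening at its end, in the units of the state.
- robot.get_obs(): the state, without advancing time (a new reading comes with each control period).
- optics.camera(name): name is "side" or "top"; returns the picture (480x640x3 uint8, blue, green, red); there is no depth.
- optics.camera_info(name): a dict with "fx", "fy", "cx", "cy" (pixels), "pose" (4x4, takes a point from camera to world coordinates). Camera axes: x right, y up, looking along -z (the intrinsics and any distortion apply to the point x, -y, -z); pixel columns grow to the right and rows downward; lengths in m; the calibration is good to about 2 mm. A picture is of the moment at which its call begins. camera_info takes no time and is no camera call.
- robot.finish_job(): hands the job in, once; it reports no verdict.
The state is a dict: "time": time; "joint_pos": joint angles; "qvel": joint speeds; "tau": joint torques, N m; "ee_pos": TCP position; "tool_rot": TCP orientation; "ft_force": force on the tool from outside, world axes, zero at the start; "moment": the same for the moment, N m; "opening": opening from 0.0 (shut) to 1.0 (fully open).
Only numpy, scipy, OpenCV 4.12 (cv2) and the standard library are available. Lean on these libraries where they do the work, as an engineer would, in place of code of your own. Each camera call takes 0.05 s, during which the arm holds its last target.

## Working session

There is one attempt and no reset: what is moved stays moved. The work goes in short steps, Python scripts to look and compute and a tool call to move; the robot and the scene stay as the last step left them, time stands still between calls to the robot, and variables do not carry over. Pictures are saved under pics/ and viewed, and the job is handed in when it is done.

Besides the shell and the picture viewer there is one more tool, called after ">>>" as name(argument=value, ...) on one line, values as JSON. play_rows: Moves the arm, as the interface text tells. Its arguments: {"type":"object","properties":{"targets":{"type":"string"},"gripper":{"type":"number"},"force":{"type":"number"}},"required":["targets"]}

```bash
ls; mkdir -p pics
python3 - <<'E'
from workcell import robot, optics
import cv2
for n in("top","side"):
    cv2.imwrite(f"pics/{n}0.png",optics.camera(n))
    i=optics.camera_info(n);print(n,i)
o=robot.get_obs()
for k in('time','ee_pos','tool_rot','ft_force','opening'):print(k,o[k])
E
```

```text
pics
top {'fx': 459.83658893908773, 'fy': 459.83658893908773, 'cx': 319.10325505403307, 'cy': 225.87047215717735, 'pose': array([[-0.00167081,  0.98369412, -0.17984184,  0.38692275],
       [-0.99999281, -0.00225585, -0.00304859,  0.00606486],
       [-0.00340458,  0.17983545,  0.98369081,  0.96774829],
       [ 0.        ,  0.        ,  0.        ,  1.        ]])}
side {'fx': 462.20775698831966, 'fy': 462.20775698831966, 'cx': 313.5882114839069, 'cy': 233.79902695776698, 'pose': array([[ 0.9942229 ,  0.05227904, -0.09374291,  0.44582266],
       [-0.10711686,  0.53893536, -0.83550862, -0.90075964],
       [ 0.00684178,  0.84072325,  0.54142184,  0.64371619],
       [ 0.        ,  0.        ,  0.        ,  1.        ]])}
time 0.1
ee_pos [0.17272977 0.65236729 0.23498779]
tool_rot [-4.05393547e-01 -3.11517711e+00  1.55201604e-03]
ft_force [ 0.04579264 -0.63469298 -0.7004826 ]
opening 1.0009924469463094
```

View pics/top0.png

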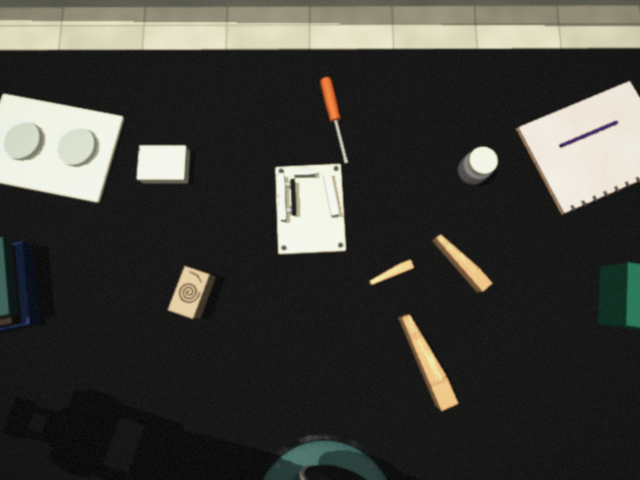

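View pics/side0.png

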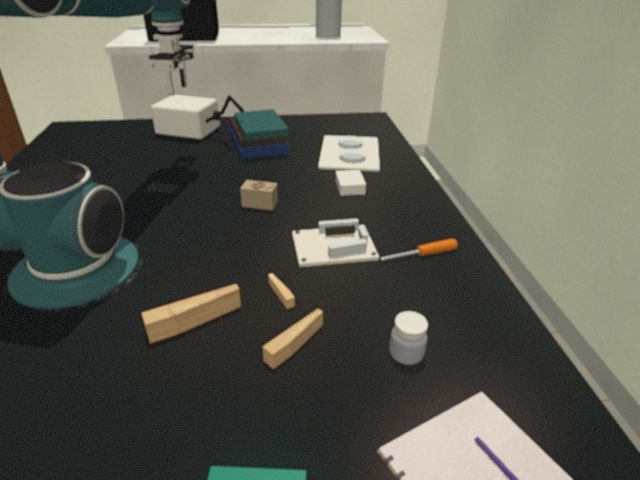

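The top view shows the frame at about (311,209), the stone at (190,293), and three wedges: a small one (392,272), one at (463,263) that looks middle-sized, and a large one (430,362). I'll enlarge these to measure them.

Run:
```python
import cv2
t=cv2.imread('pics/top0.png')
def crop(n,x0,y0,w,h,s):
    c=cv2.resize(t[y0:y0+h,x0:x0+w],None,fx=s,fy=s,interpolation=cv2.INTER_CUBIC)
    c=cv2.convertScaleAbs(c,alpha=1.0,beta=0)
    for i in range(0,w,10):
        cv2.line(c,(i*s,0),(i*s,6),(0,255,0),1); cv2.putText(c,str(x0+i),(i*s,18),0,.35,(0,255,0),1)
    for i in range(0,h,10):
        cv2.line(c,(0,i*s),(6,i*s),(0,255,0),1); cv2.putText(c,str(y0+i),(8,i*s+4),0,.35,(0,255,0),1)
    cv2.imwrite(n,c)
crop('pics/c_frame.png',265,155,95,105,5) if 0 else crop('pics/c_frame.png',265,158,95,100,6)
crop('pics/c_stone.png',160,255,65,75,8)
crop('pics/c_wedge.png',425,225,75,75,8)
```

```text
(no output)
```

View pics/c_frame.png

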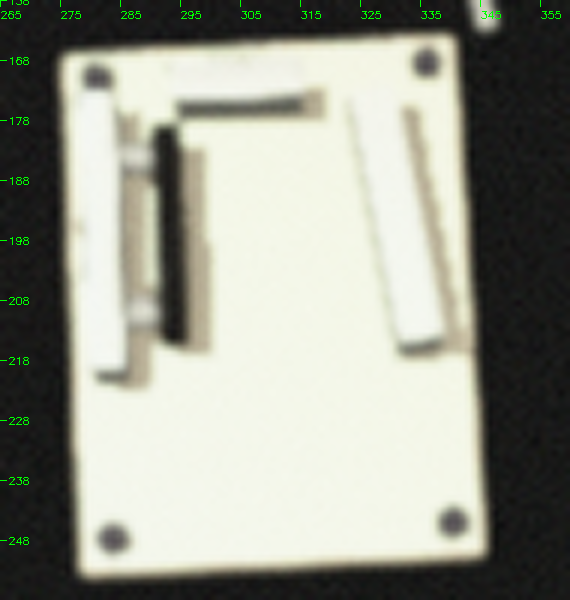

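View pics/c_stone.png

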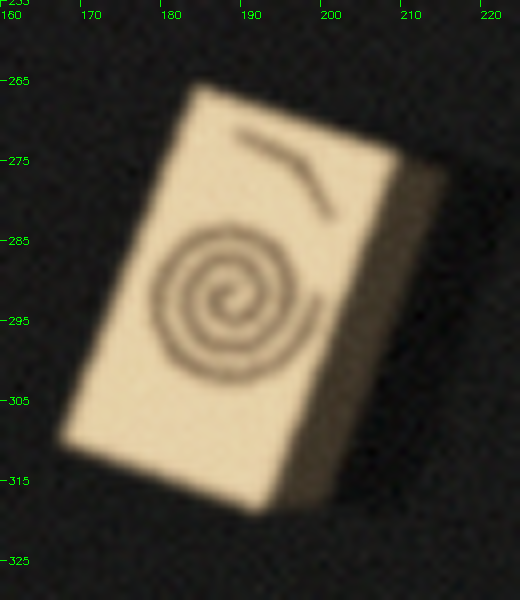

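View pics/c_wedge.png

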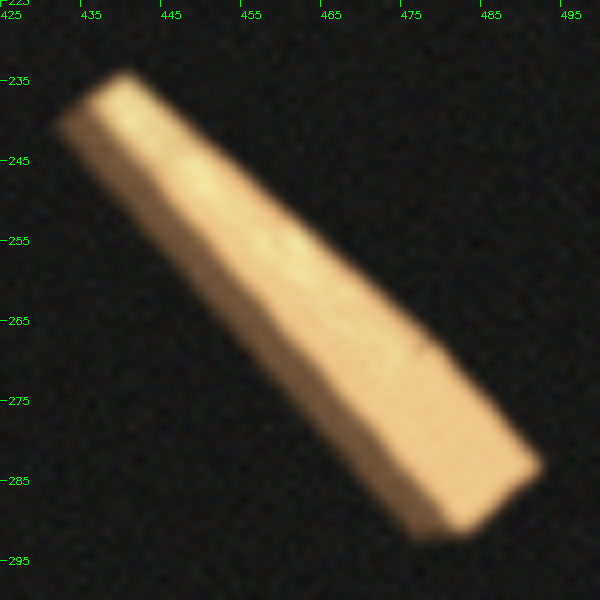

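```bash
cat > h.py <<'E'
import numpy as np, cv2
from workcell import robot, optics
def ray(n,px):
    i=optics.camera_info(n);P=np.array(i['pose'])
    d=np.array([(px[0]-i['cx'])/i['fx'],-(px[1]-i['cy'])/i['fy'],-1.])
    return P[:3,3],P[:3,:3]@d
def w(n,px,z):
    c,d=ray(n,px); return (c+d*(z-c[2])/d[2])
def proj(n,p):
    i=optics.camera_info(n);P=np.array(i['pose'])
    q=P[:3,:3].T@(np.array(p)-P[:3,3]); return [i['cx']+i['fx']*q[0]/-q[2], i['cy']-i['fy']*q[1]/-q[2]]
def fit(mod,obs):
    m=np.array(mod,float);o=np.array(obs,float)[:,:2]
    mc=m-m.mean(0);oc=o-o.mean(0)
    a=np.arctan2((mc[:,0]*oc[:,1]-mc[:,1]*oc[:,0]).sum(),(mc*oc).sum())
    R=np.array([[np.cos(a),-np.sin(a)],[np.sin(a),np.cos(a)]])
    t=o.mean(0)-R@m.mean(0)
    return t,a,(o-(m@R.T+t))*1000
E
python3 - <<'E'
from h import *
np.set_printoptions(precision=4,suppress=True)
def pts(l,x0,y0,s,z,n='top'): return [w(n,((x+.5)/s-.5+x0,(y+.5)/s-.5+y0),z) for x,y in l]
print('frame',fit([(.073,.071),(.073,-.071),(-.117,-.071),(-.117,.071)],pts([(62,56),(458,37),(487,555),(80,577)],265,158,6,.012)))
print('stone',fit([(.045,.026),(.045,-.026),(-.045,-.026),(-.045,.026)],pts([(198,84),(402,153),(265,514),(62,440)],160,255,8,.058)))
print('wedge',fit([(.07,.001),(.07,.013),(-.07,-.013),(-.07,.013)],pts([(128,72),(90,103),(542,465),(462,532)],425,225,8,.036)))
E
```

```text
frame (array([0.6226, 0.0297]), np.float64(0.04741528675650321), array([[-0.5799,  0.3792],
       [-0.5638, -0.6774],
       [ 0.9157,  0.1374],
       [ 0.2279,  0.1608]]))
stone (array([0.4228, 0.2652]), np.float64(-0.32551430437512), array([[ 1.1455,  0.801 ],
       [ 0.6189, -1.2216],
       [-1.4432, -0.3233],
       [-0.3212,  0.7438]]))
wedge (array([ 0.4865, -0.2847]), np.float64(0.6790533988214923), array([[ 0.3193, -0.2971],
       [-0.1669,  0.4824],
       [ 0.0876, -0.5696],
       [-0.24  ,  0.3843]]))
```

```bash
cat >> h.py <<'E'
from scipy.spatial.transform import Rotation as Rt
def status():
    o=robot.get_obs(); R=Rt.from_rotvec(o['tool_rot']).as_matrix()
    print('t %.2f'%o['time'],'tcp',np.round(o['ee_pos'],4),'yang',round(np.degrees(np.arctan2(R[1,1],R[0,1])),2),'tz',np.round(R[:,2],3),'F',np.round(o['ft_force'],1),'open mm',round(93*o['opening'],1))
    return np.array(o['ee_pos']),R
def goalR(ya): # tool y axis at world angle ya, z down
    y=np.array([np.cos(ya),np.sin(ya),0]);z=np.array([0,0,-1.]);return np.stack([np.cross(y,z),y,z],1)
def plan(p,ya):
    p0,R=status(); c=[goalR(ya),goalR(ya+np.pi)]
    rv=min((Rt.from_matrix(R.T@g).as_rotvec() for g in c),key=np.linalg.norm)
    d=R.T@(np.array(p)-p0)
    n=max(1,int(np.ceil(max(np.linalg.norm(d)/.04,np.linalg.norm(rv)/.12))))
    print('tool shift',np.round(d,4),'rv',np.round(rv,4),'rows',n,'per row turn',np.round(rv/n,4))
    q=R.copy()
    for k in range(n):
        print('  ',np.round(q.T@((np.array(p)-p0)/n),4)); q=q@Rt.from_rotvec(rv/n).as_matrix()
def frame(x,y,z,f=(.6226,.0297),a=.0474): return np.array([f[0]+np.cos(a)*x-np.sin(a)*y,f[1]+np.sin(a)*x+np.cos(a)*y,z])
E
python3 -c "
from h import *
plan([.4228,.2652,.15],-.3255+np.pi/2)"
```

```text
t 0.10 tcp [0.1727 0.6524 0.235 ] yang 75.17 tz [-0.    -0.001 -1.   ] F [ 0.  -0.6 -0.7] open mm 93.1
tool shift [-0.3408 -0.3102  0.0853] rv [-0.001   0.      0.0667] rows 12 per row turn [-0.0001  0.      0.0056]
   [-0.0284 -0.0258  0.0071]
   [-0.0285 -0.0257  0.0071]
   [-0.0287 -0.0255  0.0071]
   [-0.0288 -0.0254  0.0071]
   [-0.029  -0.0252  0.0071]
   [-0.0291 -0.0251  0.0071]
   [-0.0292 -0.0249  0.0071]
   [-0.0294 -0.0247  0.0071]
   [-0.0295 -0.0246  0.0071]
   [-0.0297 -0.0244  0.0071]
   [-0.0298 -0.0242  0.0071]
   [-0.0299 -0.0241  0.0071]
```

>>> play_rows(targets="-0.0284 -0.0258 0.007 0 0 0.0056; -0.0285 -0.0257 0.007 0 0 0.0056; -0.0287 -0.0255 0.007 0 0 0.0056; -0.0288 -0.0254 0.007 0 0 0.0056; -0.029 -0.0252 0.007 0 0 0.0056", gripper=0.093)

```text
time: 0.52
ee_pos: [0.276, 0.4896, 0.1962]
tool_rot: [-0.438, -3.109, 0.005]
ft_force: [0.6, -0.1, 0.4]
opening: 0.999
```

>>> play_rows(targets="-0.029 -0.025 0.007 0 0 0.0056; -0.029 -0.025 0.007 0 0 0.0056; -0.0293 -0.0247 0.007 0 0 0.0056; -0.0295 -0.0246 0.007 0 0 0.0056; -0.0297 -0.0244 0.007 0 0 0.0056")

```text
time: 0.93
ee_pos: [0.3829, 0.32, 0.1585]
tool_rot: [-0.481, -3.102, 0.006]
ft_force: [0.3, 0.2, 0.8]
opening: 0.999
```

```bash
python3 -c "
from h import *
plan([.4228,.2652,.15],-.3255+np.pi/2)"
```

```text
t 0.93 tcp [0.3829 0.32   0.1585] yang 72.39 tz [-0.003 -0.004 -1.   ] F [0.3 0.2 0.8] open mm 92.9
tool shift [-0.0546 -0.0401  0.0086] rv [-0.0042 -0.0016  0.0181] rows 2 per row turn [-0.0021 -0.0008  0.0091]
   [-0.0273 -0.02    0.0043]
   [-0.0275 -0.0198  0.0043]
```

>>> play_rows(targets="-0.0273 -0.02 0.0043 -0.002 -0.001 0.009; -0.0273 -0.02 0.0043 -0.002 -0.001 0.009; 0 0 0 0 0 0; 0 0 0 0 0 0")

```text
time: 1.27
ee_pos: [0.4258, 0.2557, 0.1472]
tool_rot: [-0.521, -3.097, 0.004]
ft_force: [-0.6, 0.5, 0.7]
opening: 0.999
```

```bash
python3 -c "
from h import *
plan([.4228,.2652,.048],-.3255+np.pi/2)
cv2.imwrite('pics/top1.png',optics.camera('top'))
cv2.imwrite('pics/side1.png',cv2.resize(optics.camera('side')[120:270,180:380],None,fx=4,fy=4,interpolation=2))"
```

```text
t 1.27 tcp [0.4258 0.2557 0.1472] yang 70.91 tz [-0.001 -0.003 -1.   ] F [-0.6  0.5  0.7] open mm 93.0
tool shift [0.006  0.0083 0.0992] rv [-0.0027 -0.0002 -0.0077] rows 3 per row turn [-0.0009 -0.0001 -0.0026]
   [0.002  0.0028 0.0331]
   [0.002  0.0027 0.0331]
   [0.002  0.0027 0.0331]
```

View pics/top1.png

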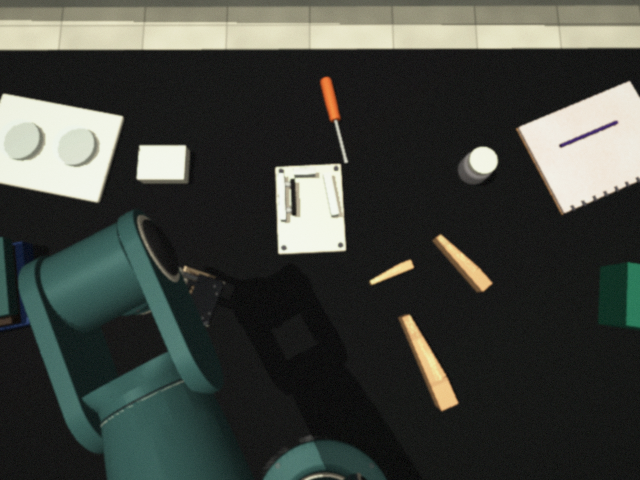

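View pics/side1.png

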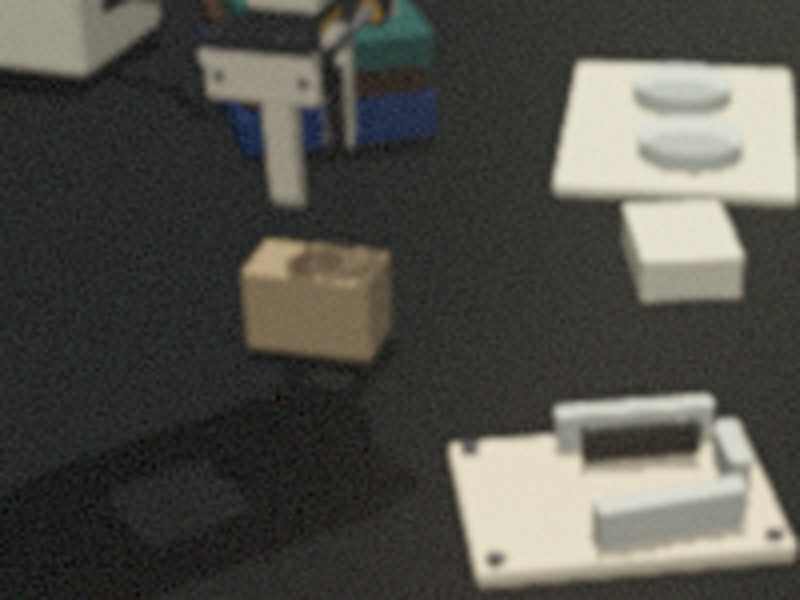

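>>> play_rows(targets="0.003 0.005 0.015 -0.001 0 -0.004; 0.003 0.003 0.025 -0.001 0 -0.004; 0 0 0.025 0 0 0; 0 0 0.012 0 0 0; 0 0 0 0 0 0")

```text
time: 1.78
ee_pos: [0.4201, 0.2722, 0.07]
tool_rot: [0.493, 3.1, 0.004]
ft_force: [0.0, 0.6, 0.2]
opening: 1.001
```

```bash
python3 -c "
from h import *
plan([.4228,.2652,.048],-.3255+np.pi/2)"
```

```text
t 1.78 tcp [0.4201 0.2722 0.07  ] yang 71.92 tz [ 0.003  0.002 -1.   ] F [0.  0.6 0.2] open mm 93.1
tool shift [-0.0047 -0.0059  0.022 ] rv [0.003  0.0021 0.01  ] rows 1 per row turn [0.003  0.0021 0.01  ]
   [-0.0047 -0.0059  0.022 ]
```

>>> play_rows(targets="-0.004 -0.005 0.008 0.002 0.002 0.008; 0 0 0.008 0 0 0; 0 0 0.004 0 0 0; 0 0 0 0 0 0")

```text
time: 2.12
ee_pos: [0.4227, 0.2676, 0.0508]
tool_rot: [0.503, 3.1, 0.003]
ft_force: [-0.6, 0.6, -0.2]
opening: 0.998
```

```bash
python3 -c "
from h import *
plan([.4228,.2652,.048],-.3255+np.pi/2)
cv2.imwrite('pics/side2.png',cv2.resize(optics.camera('side')[120:270,180:380],None,fx=4,fy=4,interpolation=2))"
```

```text
t 2.12 tcp [0.4227 0.2676 0.0508] yang 71.57 tz [ 0.002  0.002 -1.   ] F [-0.6  0.6 -0.2] open mm 92.8
tool shift [-0.0008 -0.0022  0.0028] rv [0.0023 0.0011 0.0038] rows 1 per row turn [0.0023 0.0011 0.0038]
   [-0.0008 -0.0022  0.0028]
```

View pics/side2.png

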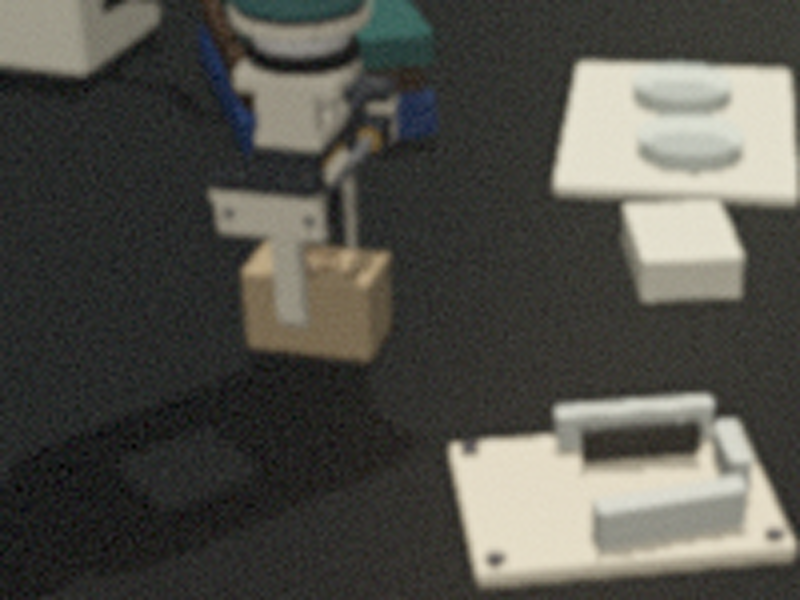

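>>> play_rows(targets="-0.001 -0.002 0.002 0.002 0.001 0.003; 0 0 0 0 0 0; 0 0 0 0 0 0; 0 0 0 0 0 0; 0 0 0 0 0 0", gripper=0.03, force=40)

```text
time: 2.58
ee_pos: [0.4243, 0.2655, 0.0512]
tool_rot: [0.509, 3.097, 0.003]
ft_force: [0.2, 0.1, 0.9]
opening: 0.69
```

>>> play_rows(targets="0 0 0 0 0 0; 0 0 0 0 0 0; 0 0 0 0 0 0; 0 0 0 0 0 0; 0 0 0 0 0 0")

```text
time: 3.0
ee_pos: [0.4243, 0.2655, 0.0515]
tool_rot: [0.509, 3.097, 0.004]
ft_force: [1.3, 0.4, -0.4]
opening: 0.554
```

```bash
python3 -c "
from h import *
plan([.4228,.2652,.15],-.3255+np.pi/2)
s=optics.camera('side')
cv2.imwrite('pics/side3.png',cv2.resize(s[170:220,225:292],None,fx=11,fy=11,interpolation=2))
a=-.3255
for sx in(-1,1):
  for z in (0,.058):
   for sy in (-1,1):
    x,y=sx*.045,sy*.026
    print(sx,sy,z,np.round(proj('side',[.4228+np.cos(a)*x-np.sin(a)*y,.2652+np.sin(a)*x+np.cos(a)*y,z]),1))
"
```

```text
t 3.00 tcp [0.4243 0.2655 0.0515] yang 71.34 tz [ 0.003  0.002 -1.   ] F [ 1.3  0.4 -0.4] open mm 51.5
tool shift [ 0.0011 -0.0005 -0.0985] rv [ 0.0028  0.0025 -0.0001] rows 3 per row turn [ 0.0009  0.0008 -0.    ]
   [ 0.0004 -0.0002 -0.0328]
   [ 0.0004 -0.0002 -0.0328]
   [ 0.0004 -0.0002 -0.0328]
-1 -1 0 [242.3 206.3]
-1 1 0 [248.4 197.8]
-1 -1 0.058 [240.6 187.9]
-1 1 0.058 [247.  179.8]
1 -1 0 [272.8 209.9]
1 1 0 [278.  201.2]
1 -1 0.058 [271.9 191.4]
1 1 0.058 [277.3 183.1]
```

View pics/side3.png

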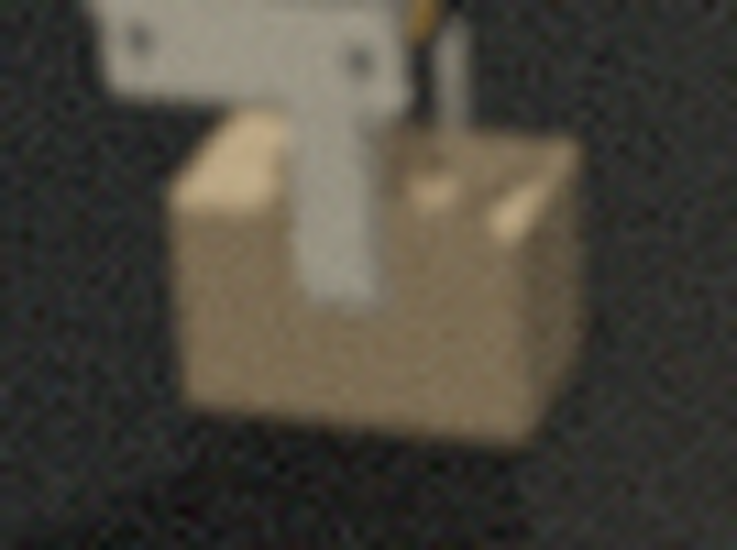

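>>> play_rows(targets="0 0 -0.02 0 0 0; 0 0 -0.03 0.001 0.001 0; 0 0 -0.03 0.001 0.001 0; 0 0 -0.01 0 0 0; 0 0 0 0 0 0")

```text
time: 3.47
ee_pos: [0.4218, 0.2642, 0.1401]
tool_rot: [-0.508, -3.094, 0.007]
ft_force: [0.5, -0.9, -5.8]
opening: 0.564
```

```bash
python3 -c "
from h import *
plan(frame(-.004,-.001,.15),.0474+np.pi/2)"
```

```text
t 3.47 tcp [0.4218 0.2642 0.1401] yang 71.35 tz [-0.007 -0.004 -1.   ] F [ 0.5 -0.9 -5.8] open mm 52.4
tool shift [-0.2619 -0.1604 -0.0104] rv [-0.0046 -0.0066 -0.373 ] rows 8 per row turn [-0.0006 -0.0008 -0.0466]
   [-0.0327 -0.02   -0.0013]
   [-0.0318 -0.0215 -0.0013]
   [-0.0307 -0.023  -0.0013]
   [-0.0296 -0.0244 -0.0013]
   [-0.0285 -0.0258 -0.0013]
   [-0.0272 -0.0271 -0.0013]
   [-0.0259 -0.0283 -0.0012]
   [-0.0246 -0.0295 -0.0012]
```

Weight about 5.8 N, so the stone is held.

>>> play_rows(targets="-0.022 -0.014 -0.002 -0.001 -0.001 -0.04; -0.03 -0.021 -0.002 -0.001 -0.001 -0.046; -0.03 -0.023 -0.002 -0.001 -0.001 -0.046; -0.0295 -0.0245 -0.002 -0.001 -0.001 -0.046; -0.0285 -0.026 -0.002 -0.001 -0.001 -0.046")

```text
time: 3.88
ee_pos: [0.5325, 0.126, 0.1417]
tool_rot: [-0.132, -3.132, -0.001]
ft_force: [0.7, 0.3, -5.2]
opening: 0.557
```

```bash
python3 -c "
from h import *
plan(frame(-.004,-.001,.15),.0474+np.pi/2)"
```

```text
t 3.88 tcp [0.5325 0.126  0.1417] yang 85.16 tz [-0.007  0.001 -1.   ] F [ 0.7  0.3 -5.2] open mm 51.8
tool shift [-0.0941 -0.0899 -0.009 ] rv [ 0.0009 -0.0067 -0.1319] rows 4 per row turn [ 0.0002 -0.0017 -0.033 ]
   [-0.0235 -0.0225 -0.0022]
   [-0.0228 -0.0232 -0.0022]
   [-0.022  -0.024  -0.0022]
   [-0.0212 -0.0247 -0.0021]
```

>>> play_rows(targets="-0.0235 -0.0225 -0.003 0 -0.002 -0.033; -0.022 -0.022 -0.003 0 -0.002 -0.033; -0.017 -0.018 -0.003 0 -0.002 -0.025; -0.008 -0.01 -0.003 0 0 -0.01; 0 0 0 0 0 0")

```text
time: 4.3
ee_pos: [0.6031, 0.0394, 0.141]
tool_rot: [0.031, -3.131, 0.002]
ft_force: [0.6, 0.3, -5.6]
opening: 0.554
```

```bash
python3 -c "
from h import *
plan(frame(-.004,-.001,.15),.0474+np.pi/2)"
```

```text
t 4.30 tcp [0.6031 0.0394 0.141 ] yang 91.13 tz [-0.011 -0.001 -1.   ] F [ 0.6  0.3 -5.6] open mm 51.5
tool shift [-0.0152 -0.0112 -0.0092] rv [-0.0007 -0.0108 -0.0278] rows 1 per row turn [-0.0007 -0.0108 -0.0278]
   [-0.0152 -0.0112 -0.0092]
```

>>> play_rows(targets="-0.007 -0.006 0 0 -0.008 -0.014; -0.005 -0.004 0 0 -0.004 -0.012; 0 0 0 0 0 -0.002; 0 0 0 0 0 0")

```text
time: 4.63
ee_pos: [0.6135, 0.0295, 0.1331]
tool_rot: [0.074, -3.134, 0.0]
ft_force: [-0.0, -0.0, -6.1]
opening: 0.552
```

```bash
python3 -c "
from h import *
plan(frame(-.004,-.001,.10),.0474+np.pi/2)
cv2.imwrite('pics/top4.png',optics.camera('top'))
cv2.imwrite('pics/side4.png',cv2.resize(optics.camera('side')[140:280,260:420],None,fx=5,fy=4.2857,interpolation=2))"
```

```text
t 4.63 tcp [0.6135 0.0295 0.1331] yang 92.69 tz [-0.007 -0.    -1.   ] F [-0.  -0.  -6.1] open mm 51.4
tool shift [-0.0053 -0.0013  0.0331] rv [ 0.0001 -0.007  -0.0005] rows 1 per row turn [ 0.0001 -0.007  -0.0005]
   [-0.0053 -0.0013  0.0331]
```

View pics/side4.png

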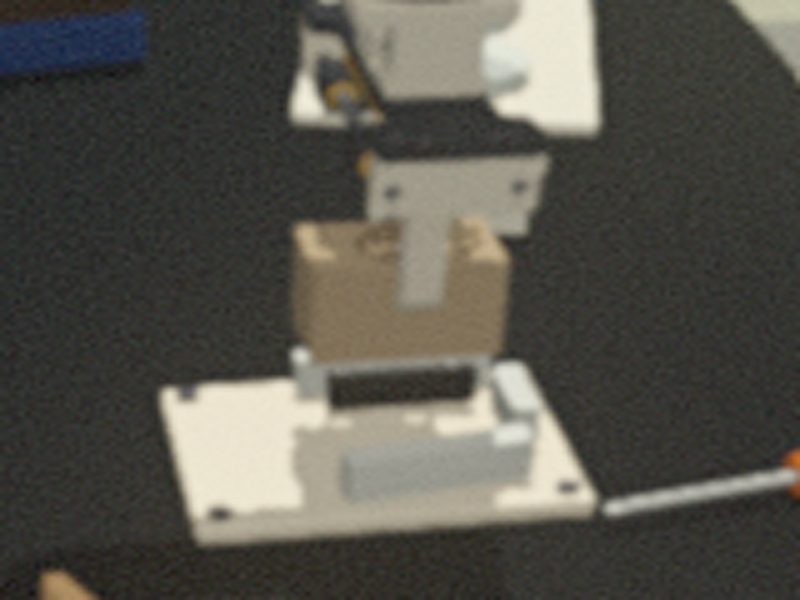

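View pics/top4.png

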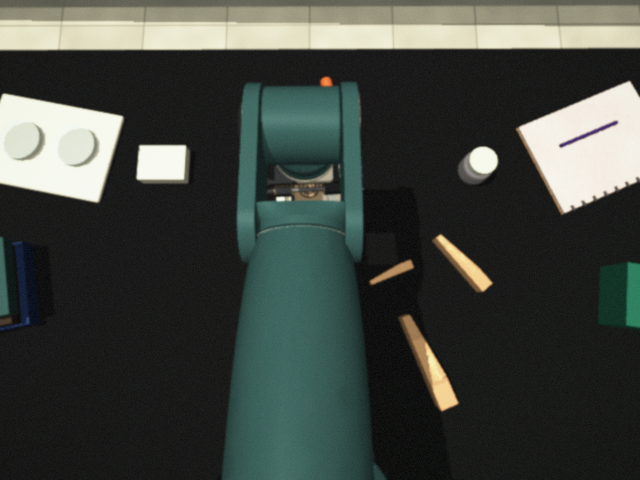

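```bash
python3 -c "
from h import *
for n,(x,y,z) in dict(nr=(.073,-.071,.012),nl=(-.117,-.071,.012),fl=(-.117,.071,.012),jawL=(-.045,-.0445,.038),stopTL=(.045,.030,.038)).items():
  q=proj('side',frame(x,y,z)); print(n,np.round(q,1),'crop',np.round([(q[0]-260)*5,(q[1]-140)*4.2857]))
"
```

```text
nr [379.4 256.2] crop [597. 498.]
nl [299.3 263.2] crop [196. 528.]
fl [292.1 230.4] crop [161. 388.]
jawL [328.3 244.9] crop [341. 450.]
stopTL [358.4 225.4] crop [492. 366.]
```

>>> play_rows(targets="-0.003 -0.001 0.012 0 -0.005 0; -0.002 0 0.014 0 -0.003 0; 0 0 0.005 0 0 0; 0 0 0 0 0 0")

```text
time: 5.07
ee_pos: [0.6183, 0.0305, 0.1004]
tool_rot: [-0.076, 3.137, 0.001]
ft_force: [-0.1, 0.3, -5.7]
opening: 0.558
```

```bash
python3 -c "
from h import *
plan(frame(-.004,-.001,.08),.0474+np.pi/2)"
```

```text
t 5.07 tcp [0.6183 0.0305 0.1004] yang 92.76 tz [ 0.004  0.    -1.   ] F [-0.1  0.3 -5.7] open mm 51.9
tool shift [-0.0002 -0.0021  0.0204] rv [0.0003 0.0038 0.0008] rows 1 per row turn [0.0003 0.0038 0.0008]
   [-0.0002 -0.0021  0.0204]
```

```bash
python3 -c "
from h import *
s=cv2.imread('pics/side0.png')
c=cv2.resize(s[215:275,285:385],None,fx=8,fy=8,interpolation=2)
for (x,y,z) in [(.073,-.071,.012),(-.117,-.071,.012),(-.117,.071,.012),(.073,.071,.012),(-.045,-.0445,.038),(.045,-.032,.038),(.045,.030,.038),(.045,-.016,.038),(-.038,.028,.038),(.038,.028,.038)]:
  q=proj('side',frame(x,y,z)); cv2.circle(c,(int((q[0]-285)*8+4),int((q[1]-215)*8+4)),3,(0,0,255),-1)
cv2.imwrite('pics/sf.png',c)
"
```

```text
(no output)
```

View pics/sf.png

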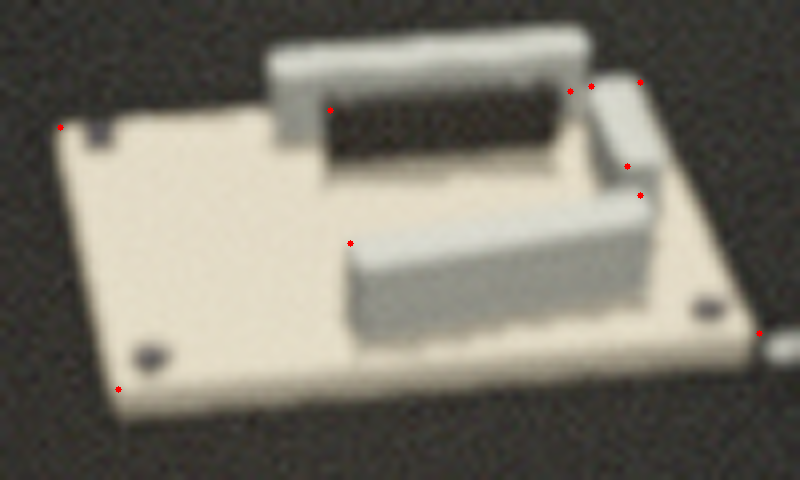

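>>> play_rows(targets="0 -0.002 0.008 0 0.003 0.001; 0 -0.001 0.008 0 0.001 0; 0 0 0.003 0 0 0; 0 0 0 0 0 0")

```text
time: 5.4
ee_pos: [0.6182, 0.0276, 0.0796]
tool_rot: [0.074, -3.14, -0.0]
ft_force: [0.4, -0.0, -5.2]
opening: 0.559
```

```bash
python3 -c "
from h import *
plan(frame(-.003,-.001,.064),.0474+np.pi/2)
cv2.imwrite('pics/side5.png',cv2.resize(optics.camera('side')[190:270,290:390],None,fx=8,fy=7.5,interpolation=2))"
```

```text
t 5.40 tcp [0.6182 0.0276 0.0796] yang 92.72 tz [-0.001  0.    -1.   ] F [ 0.4 -0.  -5.2] open mm 52.0
tool shift [-0.0015  0.0009  0.0156] rv [ 0.0003 -0.0007  0.    ] rows 1 per row turn [ 0.0003 -0.0007  0.    ]
   [-0.0015  0.0009  0.0156]
```

View pics/side5.png

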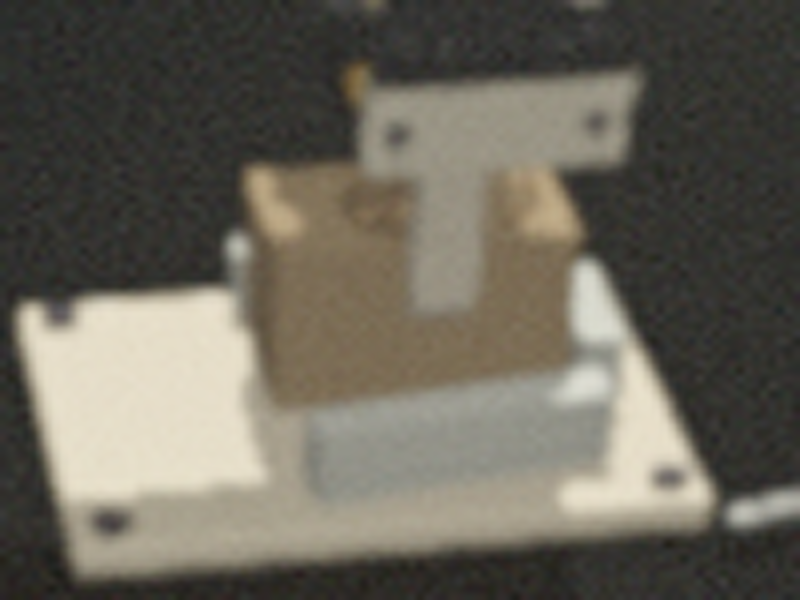

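>>> play_rows(targets="0 0 0.005 0 0 0; 0 0 0.005 0 0 0; 0 0 0.003 0 0 0; 0 0 0 0 0 0")

```text
time: 5.78
ee_pos: [0.6188, 0.0276, 0.0666]
tool_rot: [-0.074, 3.14, 0.0]
ft_force: [0.5, 0.3, -5.1]
opening: 0.558
```

```bash
python3 -c "
from h import *
plan(frame(-.003,-.001,.0635),.0474+np.pi/2)"
```

```text
t 5.78 tcp [0.6188 0.0276 0.0666] yang 92.71 tz [ 0.001  0.    -1.   ] F [ 0.5  0.3 -5.1] open mm 51.9
tool shift [-0.0009  0.0009  0.0031] rv [ 0.0002  0.0011 -0.0002] rows 1 per row turn [ 0.0002  0.0011 -0.0002]
   [-0.0009  0.0009  0.0031]
```

>>> play_rows(targets="0 0.001 0.0015 0 0.001 0; 0 0 0.001 0 0 0; 0 0 0.001 0 0 0; 0 0 0 0 0 0")

```text
time: 6.12
ee_pos: [0.6192, 0.0287, 0.0638]
tool_rot: [-0.074, 3.139, 0.0]
ft_force: [-0.3, -0.1, -5.7]
opening: 0.56
```

>>> play_rows(targets="-0.0015 0 0.0003 0 0 0; -0.001 0 0 0 0 0; -0.001 0 0 0 0 0")

```text
time: 6.37
ee_pos: [0.623, 0.0289, 0.0636]
tool_rot: [-0.074, 3.139, 0.0]
ft_force: [-0.4, -0.8, -4.1]
opening: 0.556
```

```bash
python3 -c "
from h import *
plan(frame(-.003,-.001,.0635),.0474+np.pi/2)"
```

```text
t 6.37 tcp [0.623  0.0289 0.0636] yang 92.71 tz [ 0.002  0.    -1.   ] F [-0.4 -0.8 -4.1] open mm 51.7
tool shift [ 0.0033 -0.0002  0.0001] rv [ 0.0001  0.0016 -0.    ] rows 1 per row turn [ 0.0001  0.0016 -0.    ]
   [ 0.0033 -0.0002  0.0001]
```

>>> play_rows(targets="-0.001 0 0.001 0 0 0; -0.001 0 0.0005 0 0 0; 0 0 0 0 0 0")

```text
time: 6.62
ee_pos: [0.6252, 0.029, 0.0637]
tool_rot: [-0.074, 3.14, 0.0]
ft_force: [-1.4, -0.6, -5.8]
opening: 0.553
```

```bash
python3 -c "
from h import *
plan(frame(-.003,-.001,.0635),.0474+np.pi/2)
cv2.imwrite('pics/side6.png',cv2.resize(optics.camera('side')[190:270,290:390],None,fx=8,fy=7.5,interpolation=2))"
```

```text
t 6.62 tcp [0.6252 0.029  0.0637] yang 92.71 tz [ 0.001  0.    -1.   ] F [-1.4 -0.6 -5.8] open mm 51.4
tool shift [ 0.0056 -0.0002  0.0002] rv [ 0.0002  0.0009 -0.0001] rows 1 per row turn [ 0.0002  0.0009 -0.0001]
   [ 0.0056 -0.0002  0.0002]
```

View pics/side6.png

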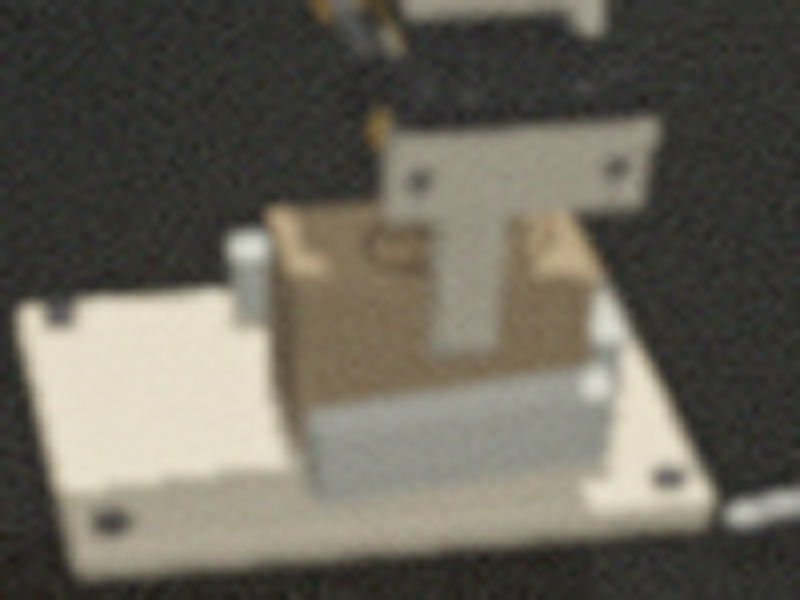

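>>> play_rows(targets="0.0005 0 0.002 0 0 0; 0 0 0.001 0 0 0; 0 0 0 0 0 0")

```text
time: 6.92
ee_pos: [0.6252, 0.029, 0.0637]
tool_rot: [-0.074, 3.138, 0.0]
ft_force: [-1.9, 0.6, -6.0]
opening: 0.555
```

>>> play_rows(targets="0 0 0.003 0 0 0; 0 0 0.003 0 0 0")

```text
time: 7.08
ee_pos: [0.6262, 0.029, 0.0628]
tool_rot: [-0.074, 3.135, 0.0]
ft_force: [-21.3, 1.3, 34.6]
opening: 0.555
```

>>> play_rows(targets="0.0005 0 -0.0005 0 0 0; 0 0 0 0 0 0; 0 0 0 0 0 0; 0 0 0 0 0 0; 0 0 0 0 0 0", gripper=0.08)

```text
time: 7.5
ee_pos: [0.6276, 0.029, 0.0657]
tool_rot: [-0.074, 3.13, -0.0]
ft_force: [-1.3, 0.3, 0.6]
opening: 0.845
```

>>> play_rows(targets="0 0 -0.01 0 0 0; 0 0 -0.025 0 0 0; 0 0 -0.035 0 0 0; 0 0 -0.035 0 0 0; 0 0 -0.02 0 0 0")

```text
time: 7.92
ee_pos: [0.6238, 0.0289, 0.1906]
tool_rot: [-0.074, 3.14, 0.0]
ft_force: [0.4, 0.2, 0.8]
opening: 0.86
```

```bash
python3 -c "
from h import *
a=.679
plan(np.array([.4865-.05*np.cos(a),-.2847-.05*np.sin(a),.15]),a+np.pi/2)
cv2.imwrite('pics/side7.png',cv2.resize(optics.camera('side')[190:270,290:390],None,fx=8,fy=7.5,interpolation=2))"
```

```text
t 7.92 tcp [0.6238 0.0289 0.1906] yang 92.71 tz [ 0.  0. -1.] F [0.4 0.2 0.8] open mm 80.0
tool shift [ 0.1923 -0.3363  0.0405] rv [ 1.000e-04  4.000e-04 -6.317e-01] rows 10 per row turn [ 0.      0.     -0.0632]
   [ 0.0192 -0.0336  0.004 ]
   [ 0.0213 -0.0324  0.004 ]
   [ 0.0233 -0.0309  0.0041]
   [ 0.0252 -0.0294  0.0041]
   [ 0.027  -0.0278  0.0041]
   [ 0.0287 -0.026   0.0041]
   [ 0.0303 -0.0241  0.0041]
   [ 0.0318 -0.0222  0.0041]
   [ 0.0331 -0.0201  0.0041]
   [ 0.0343 -0.018   0.0041]
```

View pics/side7.png

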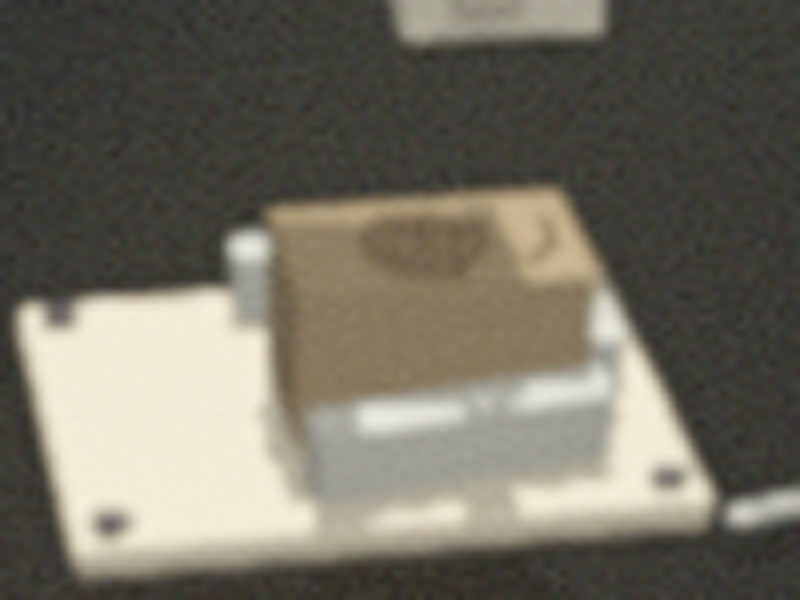

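>>> play_rows(targets="0.014 -0.025 0.002 0 0 -0.045; 0.021 -0.032 0.003 0 0 -0.063; 0.023 -0.031 0.003 0 0 -0.063; 0.025 -0.0295 0.003 0 0 -0.063; 0.027 -0.028 0.003 0 0 -0.063", gripper=0.07)

```text
time: 8.38
ee_pos: [0.541, -0.1333, 0.1851]
tool_rot: [-0.565, 3.078, -0.003]
ft_force: [0.3, 0.7, 0.2]
opening: 0.751
```

>>> play_rows(targets="0.0285 -0.026 0.004 0 0 -0.063; 0.03 -0.024 0.004 0 0 -0.063; 0.0315 -0.022 0.004 0 0 -0.063; 0.028 -0.017 0.002 0 0 -0.055; 0.013 -0.007 0 0 0 -0.02")

```text
time: 8.8
ee_pos: [0.4613, -0.2875, 0.1714]
tool_rot: [-0.988, 2.968, -0.009]
ft_force: [-0.2, 0.2, 0.7]
opening: 0.754
```

```bash
python3 -c "
from h import *
a=.679
cv2.imwrite('pics/top8.png',optics.camera('top'))
plan(np.array([.4865-.05*np.cos(a),-.2847-.05*np.sin(a),.10]),a+np.pi/2)"
```

```text
t 8.85 tcp [ 0.4609 -0.2886  0.1717] yang 126.79 tz [ 0.015 -0.002 -1.   ] F [-1.2 -1.1 -0.1] open mm 69.4
tool shift [ 0.0279 -0.0133  0.0715] rv [-0.0104  0.0104 -0.0368] rows 2 per row turn [-0.0052  0.0052 -0.0184]
   [ 0.0139 -0.0067  0.0358]
   [ 0.0139 -0.0066  0.0358]
```

View pics/top8.png

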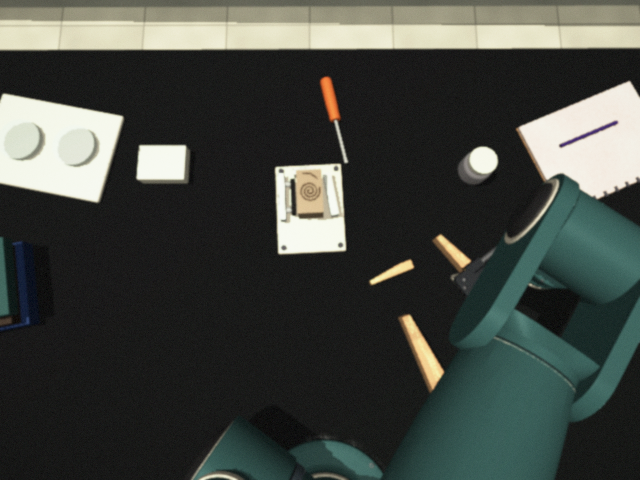

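Now the stone can be measured in the frame while I continue.

```bash
python3 -c "
from h import *
t=cv2.imread('pics/top8.png')
c=cv2.resize(t[158:258,265:360],None,fx=6,fy=6,interpolation=2);cv2.imwrite('pics/c8.png',c)"
```

View pics/c8.png

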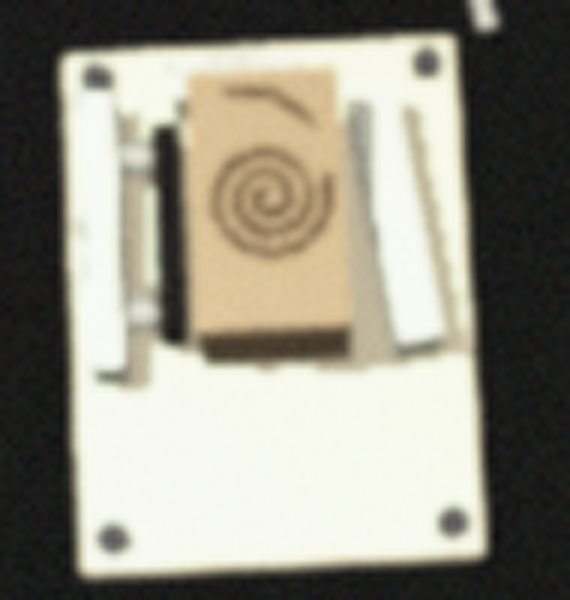

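>>> play_rows(targets="0.01 -0.005 0.01 -0.005 0.005 -0.018; 0.01 -0.005 0.02 -0.003 0.003 -0.014; 0.004 -0.002 0.02 0 0 0; 0 0 0.008 0 0 0; 0 0 0 0 0 0")

```text
time: 9.27
ee_pos: [0.4482, -0.3163, 0.1145]
tool_rot: [-1.033, 2.962, -0.007]
ft_force: [0.4, 0.2, 0.3]
opening: 0.754
```

```bash
python3 -c "
from h import *
a=.679
plan(np.array([.4865-.05*np.cos(a),-.2847-.05*np.sin(a),.023]),a+np.pi/2)
p,R=status()
for n in(-.07,.07): print(proj('side',[.4865+n*np.cos(a),-.2847+n*np.sin(a),.0]))
cv2.imwrite('pics/side9.png',cv2.resize(optics.camera('side')[290:390,230:350],None,fx=6,fy=6,interpolation=2))"
```

```text
t 9.27 tcp [ 0.4482 -0.3163  0.1145] yang 128.46 tz [ 0.006 -0.002 -1.   ] F [0.4 0.2 0.3] open mm 70.1
tool shift [0.0006 0.0011 0.0915] rv [-0.0055  0.0031 -0.0077] rows 3 per row turn [-0.0018  0.001  -0.0026]
   [0.0002 0.0004 0.0305]
   [0.0002 0.0003 0.0305]
   [0.0001 0.0002 0.0305]
t 9.27 tcp [ 0.4482 -0.3163  0.1145] yang 128.46 tz [ 0.006 -0.002 -1.   ] F [0.4 0.2 0.3] open mm 70.1
[np.float64(269.1147223575544), np.float64(364.6298584522358)]
[np.float64(323.50379583997636), np.float64(325.5923456134774)]
```

View pics/side9.png

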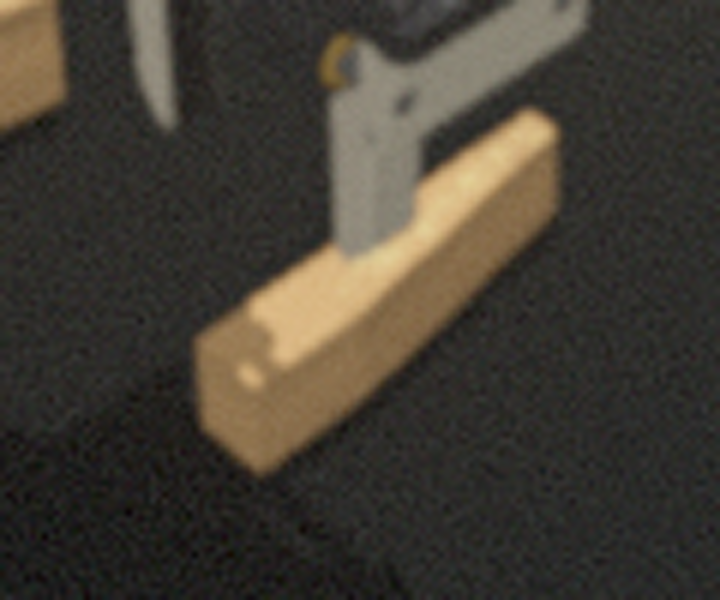

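>>> play_rows(targets="0 0.001 0.018 -0.003 0.002 -0.004; 0 0 0.025 -0.002 0.001 -0.003; 0 0 0.022 0 0 0; 0 0 0.01 0 0 0; 0 0 0 0 0 0")

```text
time: 9.73
ee_pos: [0.4519, -0.3154, 0.0453]
tool_rot: [-1.047, 2.956, -0.012]
ft_force: [-0.4, -0.3, 0.3]
opening: 0.751
```

```bash
python3 -c "
from h import *
a=.679
plan(np.array([.4865-.05*np.cos(a),-.2847-.05*np.sin(a),.024]),a+np.pi/2)
c=lambda l:[w('top',((x+.5)/6-.5+265,(y+.5)/6-.5+158),.070) for x,y in l]
t,b,r=fit([(.045,.026),(.045,-.026),(-.045,-.026),(-.045,.026)],c([(187,71),(338,68),(350,329),(193,335)]))
d=t-np.array([.6226,.0297]);g=.0474
print('stone in frame',np.cos(g)*d[0]+np.sin(g)*d[1],-np.sin(g)*d[0]+np.cos(g)*d[1],b-g,r)
"
```

```text
t 9.73 tcp [ 0.4519 -0.3154  0.0453] yang 128.99 tz [ 0.008 -0.006 -1.   ] F [-0.4 -0.3  0.3] open mm 69.9
tool shift [0.0038 0.0024 0.0213] rv [-0.0092  0.0025  0.0015] rows 1 per row turn [-0.0092  0.0025  0.0015]
   [0.0038 0.0024 0.0213]
stone in frame 0.00012351098058537789 -0.0007985966605760454 -0.013892437959661212 [[ 0.83221551 -0.32693799]
 [ 0.00621733  0.53795853]
 [-0.33337309 -0.22262391]
 [-0.50505975  0.01160337]]
```

>>> play_rows(targets="0.003 0.002 0.01 -0.007 0.002 0.001; 0.001 0 0.008 -0.003 0.001 0; 0 0 0.003 0 0 0; 0 0 0 0 0 0")

```text
time: 10.07
ee_pos: [0.4491, -0.3171, 0.0267]
tool_rot: [-1.048, 2.961, -0.003]
ft_force: [-0.3, -0.3, -0.0]
opening: 0.753
```

```bash
python3 -c "
from h import *
a=.679
plan(np.array([.4865-.05*np.cos(a),-.2847-.05*np.sin(a),.024]),a+np.pi/2)"
```

```text
t 10.07 tcp [ 0.4491 -0.3171  0.0267] yang 128.97 tz [ 0.001 -0.002 -1.   ] F [-0.3 -0.3 -0. ] open mm 70.0
tool shift [0.0006 0.0017 0.0027] rv [-0.0021  0.0002  0.0012] rows 1 per row turn [-0.0021  0.0002  0.0012]
   [0.0006 0.0017 0.0027]
```

>>> play_rows(targets="0.0005 0.001 0.002 -0.002 0 0.001; 0 0 0 0 0 0; 0 0 0 0 0 0; 0 0 0 0 0 0; 0 0 0 0 0 0", gripper=0.01, force=40)

```text
time: 10.48
ee_pos: [0.4487, -0.3173, 0.0264]
tool_rot: [-1.045, 2.961, -0.003]
ft_force: [-0.5, 1.3, 0.4]
opening: 0.444
```

>>> play_rows(targets="0 0 0 0 0 0; 0 0 0 0 0 0; 0 0 0 0 0 0; 0 0 0 0 0 0; 0 0 0 0 0 0")

```text
time: 10.9
ee_pos: [0.4488, -0.3173, 0.0268]
tool_rot: [-1.045, 2.961, -0.004]
ft_force: [-0.4, 0.2, -1.5]
opening: 0.278
```

```bash
python3 -c "
from h import *
a=.679
plan(np.array([.4865-.05*np.cos(a),-.2847-.05*np.sin(a),.024]),a+np.pi/2)
for n in(-.07,.07): print([(np.array(proj('side',[.4865+n*np.cos(a)-k*np.sin(a),-.2847+n*np.sin(a)+k*np.cos(a),.0]))-[230,290])*6 for k in ((-.013,.013)if n<0 else (.001,.013))])
cv2.imwrite('pics/side10.png',cv2.resize(optics.camera('side')[290:390,230:350],None,fx=6,fy=6,interpolation=2))"
```

```text
t 10.90 tcp [ 0.4488 -0.3173  0.0268] yang 128.89 tz [ 0.002 -0.002 -1.   ] F [-0.4  0.2 -1.5] open mm 25.9
tool shift [0.0002 0.0017 0.0028] rv [-0.0028  0.0009 -0.0003] rows 1 per row turn [-0.0028  0.0009 -0.0003]
   [0.0002 0.0017 0.0028]
[array([263.38990283, 472.20741428]), array([206.51655726, 423.80179956])]
[array([558.82600416, 212.01724433]), array([532.68583999, 193.72996094])]
```

View pics/side10.png

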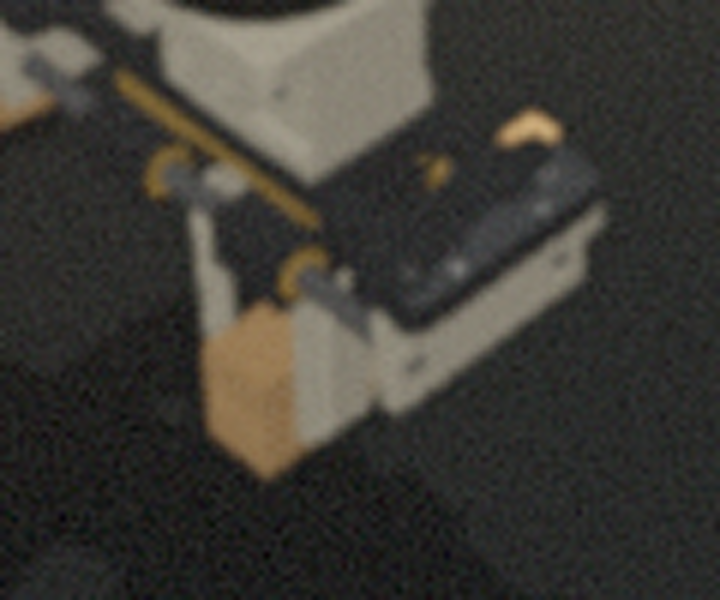

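>>> play_rows(targets="0 0 -0.02 0 0 0; 0 0 -0.03 0 0 0; 0 0 -0.03 0 0 0; 0 0 -0.01 0 0 0; 0 0 0 0 0 0")

```text
time: 11.37
ee_pos: [0.4474, -0.3163, 0.1178]
tool_rot: [1.045, -2.962, -0.003]
ft_force: [-0.1, -0.3, -2.0]
opening: 0.278
```

```bash
python3 -c "
from h import *
plan(frame(-.065-.12,-.0425,.13),.0474+np.pi/2)"
```

```text
t 11.37 tcp [ 0.4474 -0.3163  0.1178] yang 128.89 tz [-0.001  0.001 -1.   ] F [-0.1 -0.3 -2. ] open mm 25.8
tool shift [-0.1792  0.2342 -0.0118] rv [ 0.0018 -0.0009  0.6313] rows 8 per row turn [ 0.0002 -0.0001  0.0789]
   [-0.0224  0.0293 -0.0015]
   [-0.02    0.031  -0.0015]
   [-0.0175  0.0324 -0.0015]
   [-0.0149  0.0337 -0.0015]
   [-0.0122  0.0348 -0.0015]
   [-0.0094  0.0356 -0.0015]
   [-0.0066  0.0363 -0.0015]
   [-0.0037  0.0367 -0.0015]
```

>>> play_rows(targets="-0.015 0.02 -0.003 0 0 0.05; -0.02 0.03 -0.003 0 0 0.078; -0.0175 0.0324 -0.0025 0 0 0.079; -0.015 0.0335 -0.002 0 0 0.079; -0.0122 0.0345 -0.002 0 0 0.079")

```text
time: 11.78
ee_pos: [0.4379, -0.1444, 0.1242]
tool_rot: [0.459, -3.103, -0.005]
ft_force: [0.8, -0.3, 0.5]
opening: 0.278
```

```bash
python3 -c "
from h import *
plan(frame(-.065-.12,-.0425,.13),.0474+np.pi/2)"
```

```text
t 11.78 tcp [ 0.4379 -0.1444  0.1242] yang 106.82 tz [-0.006  0.002 -1.   ] F [ 0.8 -0.3  0.5] open mm 25.9
tool shift [-0.0374  0.1171 -0.0055] rv [ 0.0032 -0.0052  0.2462] rows 4 per row turn [ 0.0008 -0.0013  0.0615]
   [-0.0093  0.0293 -0.0014]
   [-0.0075  0.0298 -0.0014]
   [-0.0057  0.0302 -0.0014]
   [-0.0038  0.0305 -0.0014]
```

>>> play_rows(targets="-0.009 0.0293 -0.002 0.001 -0.001 0.06; -0.007 0.029 -0.002 0.001 -0.001 0.06; -0.005 0.025 -0.001 0.001 -0.001 0.055; -0.002 0.012 0 0 -0.001 0.035; 0 0 0 0 0 0")

```text
time: 12.2
ee_pos: [0.4364, -0.0362, 0.1224]
tool_rot: [0.111, -3.134, -0.004]
ft_force: [-0.4, 0.0, -0.8]
opening: 0.277
```

```bash
python3 -c "
from h import *
plan(frame(-.065-.12,-.0425,.10),.0474+np.pi/2)"
```

```text
t 12.20 tcp [ 0.4364 -0.0362  0.1224] yang 94.07 tz [-0.006  0.002 -1.   ] F [-0.4  0.  -0.8] open mm 25.8
tool shift [-0.0046  0.0144  0.0224] rv [ 0.0026 -0.0056  0.0237] rows 1 per row turn [ 0.0026 -0.0056  0.0237]
   [-0.0046  0.0144  0.0224]
```

>>> play_rows(targets="-0.002 0.006 0.008 0.002 -0.004 0.015; -0.001 0.004 0.008 0 -0.002 0.008; 0 0.001 0.003 0 0 0; 0 0 0 0 0 0")

```text
time: 12.53
ee_pos: [0.4377, -0.0252, 0.0985]
tool_rot: [0.083, -3.137, -0.001]
ft_force: [0.5, 1.1, -0.4]
opening: 0.276
```

```bash
python3 -c "
from h import *
plan(frame(-.065-.12,-.0425,.055),.0474+np.pi/2)
cv2.imwrite('pics/top11.png',optics.camera('top')[150:350,220:420])
cv2.imwrite('pics/side11.png',cv2.resize(optics.camera('side')[180:300,230:390],None,fx=5,fy=5,interpolation=2))"
```

```text
t 12.53 tcp [ 0.4377 -0.0252  0.0985] yang 93.02 tz [-0.003  0.001 -1.   ] F [ 0.5  1.1 -0.4] open mm 25.7
tool shift [-0.0024  0.0035  0.0435] rv [ 0.0007 -0.0032  0.0054] rows 2 per row turn [ 0.0003 -0.0016  0.0027]
   [-0.0012  0.0018  0.0218]
   [-0.0012  0.0018  0.0218]
```

View pics/side11.png

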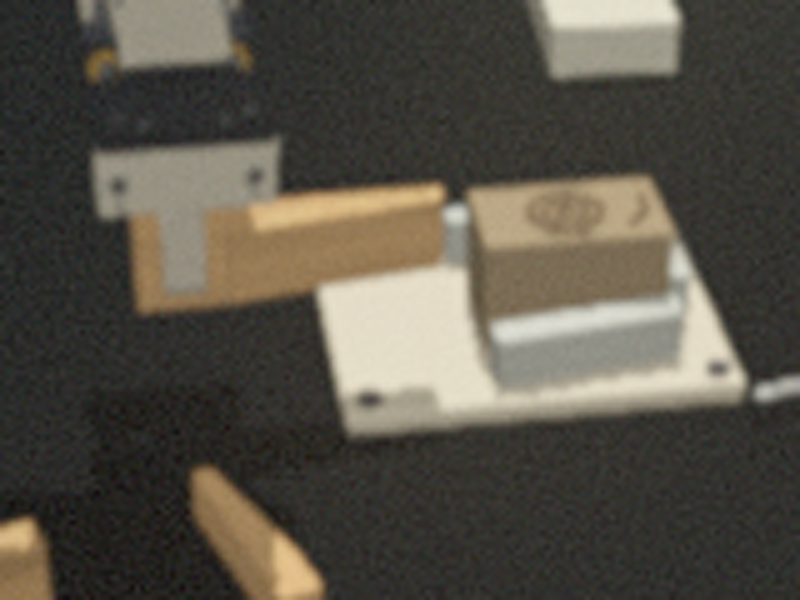

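View pics/top11.png

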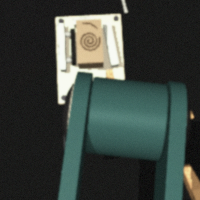

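>>> play_rows(targets="-0.001 0.002 0.015 0 -0.002 0.003; -0.001 0.001 0.02 0 -0.001 0.002; 0 0 0.014 0 0 0; 0 0 0.003 0 0 0; 0 0 0 0 0 0")

```text
time: 13.05
ee_pos: [0.4413, -0.025, 0.048]
tool_rot: [-0.072, 3.137, -0.0]
ft_force: [0.2, -1.1, -0.2]
opening: 0.273
```

```bash
python3 -c "
from h import *
plan(frame(-.055-.12,-.0425,.042),.0474+np.pi/2)
cv2.imwrite('pics/top12.png',cv2.resize(optics.camera('top')[158:258,265:360],None,fx=6,fy=6,interpolation=2))
cv2.imwrite('pics/side12.png',cv2.resize(optics.camera('side')[180:300,230:390],None,fx=5,fy=5,interpolation=2))"
```

```text
t 13.05 tcp [ 0.4413 -0.025   0.048 ] yang 92.62 tz [ 0.004 -0.    -1.   ] F [ 0.2 -1.1 -0.2] open mm 25.4
tool shift [-0.0086  0.0035  0.006 ] rv [-0.0004  0.004  -0.0017] rows 1 per row turn [-0.0004  0.004  -0.0017]
   [-0.0086  0.0035  0.006 ]
```

View pics/side12.png

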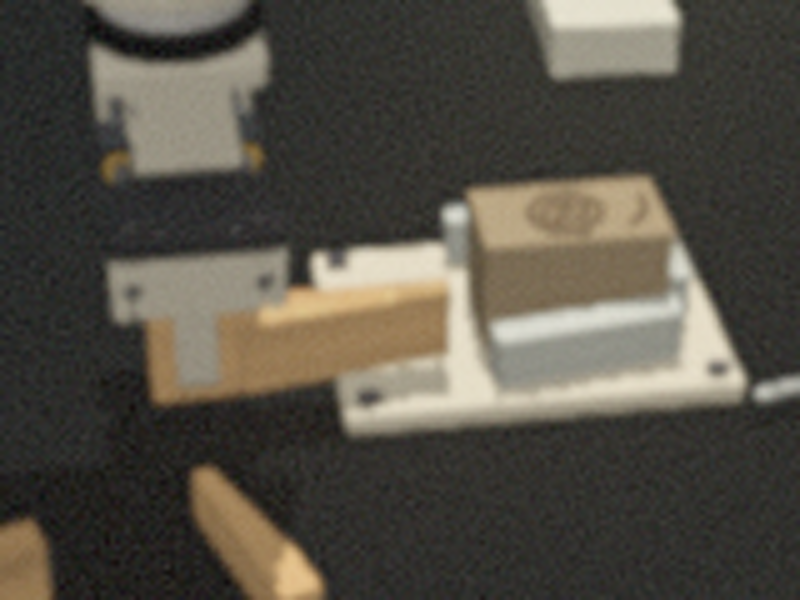

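View pics/top12.png

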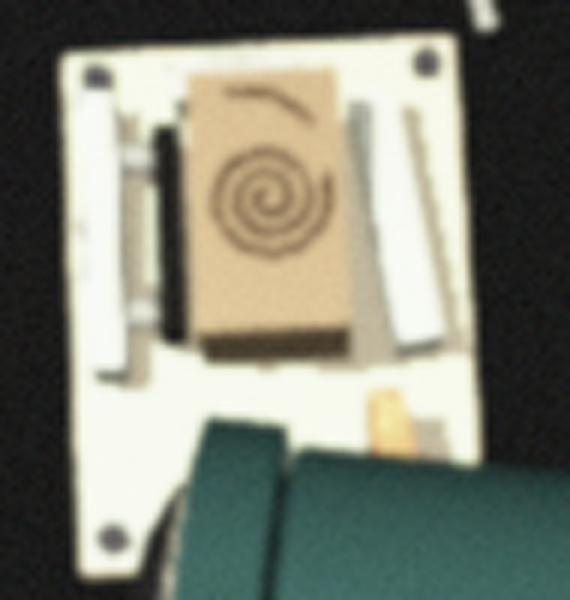

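```bash
cat >> h.py <<'E'
def inframe(p,f=(.6226,.0297),g=.0474):
    d=np.array(p[:2])-np.array(f); return np.round(1000*np.array([np.cos(g)*d[0]+np.sin(g)*d[1],-np.sin(g)*d[0]+np.cos(g)*d[1]]),1)
E
python3 -c "
from h import *
for x,y,z in [(370,391,.057),(404,391,.057),(398,352,.012),(350,329,.070),(338,68,.07)]:
  print(inframe(w('top',((x+.5)/6-.5+265,(y+.5)/6-.5+158),z)))
print(inframe(robot.get_obs()['ee_pos']))
"
```

```text
[-64.4 -32.2]
[-65.  -43.6]
[-42.4 -43.8]
[-45.6 -26.4]
[ 44.8 -26.9]
[-183.3  -46. ]
```

>>> play_rows(targets="-0.006 0.002 0.003 0 0.003 -0.001; -0.009 0.001 0.002 0 0.001 0; -0.009 0.001 0.001 0 0 0; -0.006 0 0 0 0 0; 0 0 0 0 0 0")

```text
time: 13.57
ee_pos: [0.4767, -0.0193, 0.0458]
tool_rot: [-0.073, 3.135, -0.002]
ft_force: [-0.6, -1.0, -1.3]
opening: 0.278
```

```bash
python3 -c "
from h import *
plan(frame(-.025-.119,-.042,.040),.0474+np.pi/2)
print(inframe(robot.get_obs()['ee_pos']))
cv2.imwrite('pics/top13.png',cv2.resize(optics.camera('top')[158:258,265:360],None,fx=6,fy=6,interpolation=2))"
```

```text
t 13.57 tcp [ 0.4767 -0.0193  0.0458] yang 92.67 tz [ 0.006 -0.001 -1.   ] F [-0.6 -1.  -1.3] open mm 25.8
tool shift [-0.004   0.0001  0.0059] rv [-0.0013  0.0059 -0.0008] rows 1 per row turn [-0.0013  0.0059 -0.0008]
   [-0.004   0.0001  0.0059]
[-148.1  -42.1]
```

View pics/top13.png

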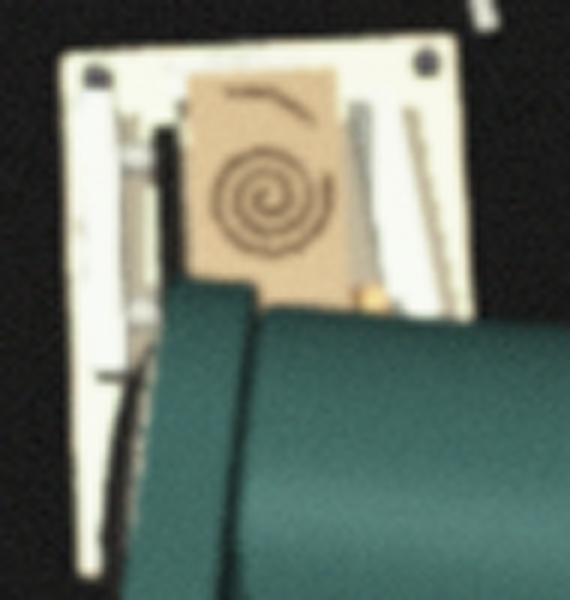

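>>> play_rows(targets="0 0 0.003 -0.001 0.005 0; 0 0 0.002 0 0.001 0; 0 0 0.001 0 0 0; 0 0 0 0 0 0")

```text
time: 13.95
ee_pos: [0.476, -0.0193, 0.0389]
tool_rot: [0.074, -3.139, 0.0]
ft_force: [0.7, -0.3, 0.6]
opening: 0.275
```

```bash
python3 -c "
from h import *
plan(frame(-.015-.119,-.0405,.039),.0474+np.pi/2)
print(inframe(robot.get_obs()['ee_pos']))
cv2.imwrite('pics/side14.png',cv2.resize(optics.camera('side')[200:280,260:380],None,fx=6.6,fy=6.6,interpolation=2))"
```

```text
t 13.95 tcp [ 0.476  -0.0193  0.0389] yang 92.69 tz [-0.002 -0.    -1.   ] F [ 0.7 -0.3  0.6] open mm 25.6
tool shift [-0.0148  0.0015 -0.0001] rv [-0.0001 -0.0019 -0.0005] rows 1 per row turn [-0.0001 -0.0019 -0.0005]
   [-0.0148  0.0015 -0.0001]
[-148.8  -42. ]
```

View pics/side14.png

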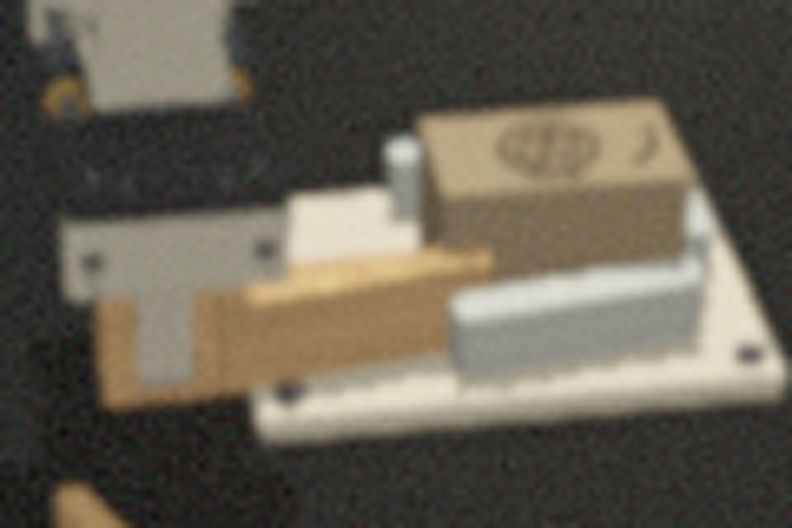

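>>> play_rows(targets="-0.005 0.0006 0 0 -0.001 0; -0.005 0.0006 0 0 -0.001 0; -0.005 0.0006 0 0 0 0")

```text
time: 14.25
ee_pos: [0.4913, -0.0171, 0.0393]
tool_rot: [-0.072, 3.14, -0.001]
ft_force: [-0.1, -2.1, -0.6]
opening: 0.276
```

>>> play_rows(targets="-0.003 0.0005 0 0 0 0; -0.003 0.0005 0 0 0 0; -0.003 0.0005 0 0 0 0")

```text
time: 14.5
ee_pos: [0.5018, -0.0151, 0.0393]
tool_rot: [-0.072, 3.14, -0.002]
ft_force: [-0.8, -1.7, -0.6]
opening: 0.276
```

```bash
python3 -c "
from h import *
plan(frame(-.005-.119,-.039,.039),.0474+np.pi/2)
print(inframe(robot.get_obs()['ee_pos']))"
```

```text
t 14.50 tcp [ 0.5018 -0.0151  0.0393] yang 92.63 tz [ 0.001 -0.001 -1.   ] F [-0.8 -1.7 -0.6] open mm 25.7
tool shift [0.0012 0.     0.0003] rv [-0.0012  0.0008 -0.0014] rows 1 per row turn [-0.0012  0.0008 -0.0014]
   [0.0012 0.     0.0003]
[-122.8  -39. ]
```

>>> play_rows(targets="-0.003 0.0005 0 0 0 0; -0.003 0.0005 0 0 0 0; -0.003 0.0004 0 0 0 0; -0.002 0.0003 0 0 0 0")

```text
time: 14.83
ee_pos: [0.5141, -0.0126, 0.0392]
tool_rot: [-0.072, 3.14, -0.002]
ft_force: [-0.6, -2.2, -0.2]
opening: 0.28
```

>>> play_rows(targets="-0.002 0.0003 0 0 0 0; -0.002 0.0003 0 0 0 0; -0.002 0.0003 0 0 0 0")

```text
time: 15.08
ee_pos: [0.5205, -0.0112, 0.039]
tool_rot: [0.072, -3.141, 0.002]
ft_force: [-1.5, -1.6, -0.5]
opening: 0.277
```

```bash
python3 -c "
from h import *
status()
print(inframe(robot.get_obs()['ee_pos']))
cv2.imwrite('pics/side15.png',cv2.resize(optics.camera('side')[200:280,260:380],None,fx=6.6,fy=6.6,interpolation=2))"
```

```text
t 15.08 tcp [ 0.5205 -0.0112  0.039 ] yang 92.63 tz [-0.    -0.001 -1.   ] F [-1.5 -1.6 -0.5] open mm 25.8
[-103.9  -36. ]
```

View pics/side15.png

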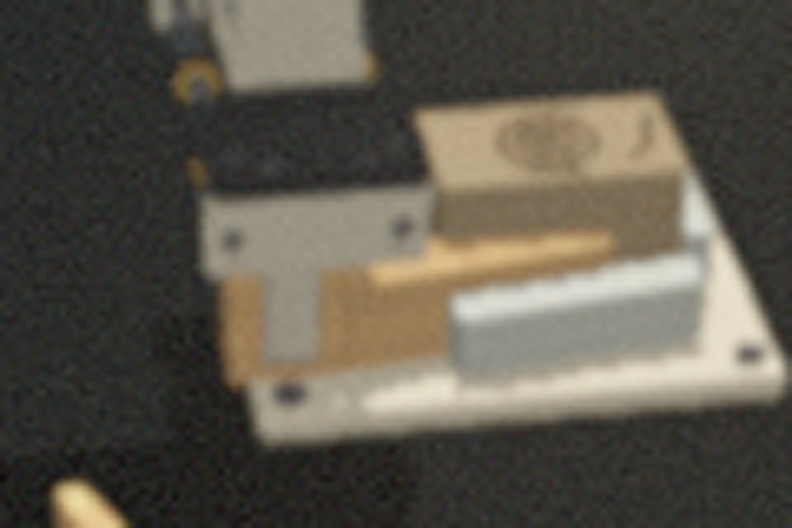

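>>> play_rows(targets="0 0 0 0 0 0; 0 0 0 0 0 0; 0 0 0 0 0 0; 0 0 0 0 0 0; 0 0 0 0 0 0", gripper=0.05)

```text
time: 15.55
ee_pos: [0.5213, -0.0107, 0.0395]
tool_rot: [-0.073, 3.139, -0.0]
ft_force: [-0.1, 0.7, -0.4]
opening: 0.532
```

>>> play_rows(targets="0 0 -0.01 0 0 0; 0 0 -0.02 0 0 0; 0.01 0 -0.02 0 0 0; 0.02 0 -0.01 0 0 0; 0.012 0 0 0 0 0")

```text
time: 15.97
ee_pos: [0.4787, -0.0126, 0.1039]
tool_rot: [0.074, -3.141, -0.0]
ft_force: [-0.4, 0.3, -0.7]
opening: 0.54
```

```bash
python3 -c "
from h import *
plan(frame(-.145,-.0355,.1),.0474+np.pi/2)
cv2.imwrite('pics/top16.png',cv2.resize(optics.camera('top')[158:258,265:360],None,fx=6,fy=6,interpolation=2))
cv2.imwrite('pics/side16.png',cv2.resize(optics.camera('side')[200:280,260:380],None,fx=6.6,fy=6.6,interpolation=2))"
```

```text
t 15.97 tcp [ 0.4787 -0.0126  0.1039] yang 92.7 tz [-0.  0. -1.] F [-0.4  0.3 -0.7] open mm 50.2
tool shift [-0.0007 -0.0001  0.0039] rv [ 0.0001 -0.0002 -0.0004] rows 1 per row turn [ 0.0001 -0.0002 -0.0004]
   [-0.0007 -0.0001  0.0039]
```

View pics/side16.png

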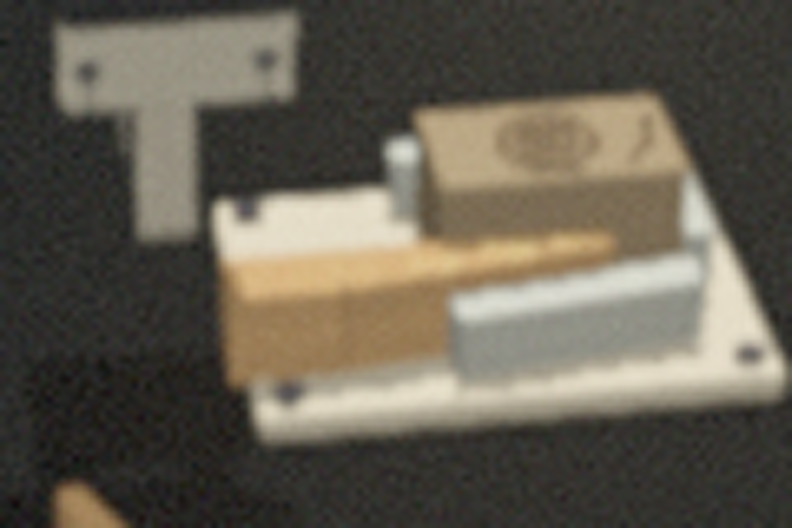

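View pics/top16.png

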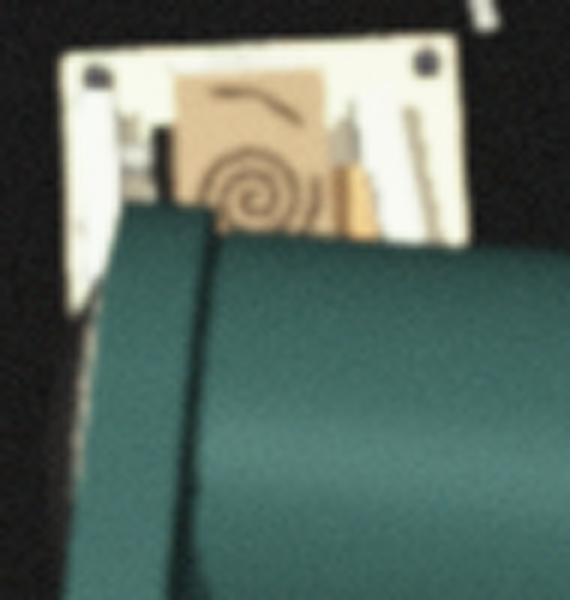

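>>> play_rows(targets="0 0 0.012 0 0 0; 0 0 0.018 0 0 0; 0 0 0.018 0 0 0; 0 0 0.008 0 0 0; 0 0 0 0 0 0", gripper=0)

```text
time: 16.48
ee_pos: [0.4803, -0.0125, 0.0432]
tool_rot: [-0.074, 3.139, 0.0]
ft_force: [0.1, 0.5, 0.9]
opening: 0.232
```

```bash
python3 -c "
from h import *
plan(frame(-.14,-.0355,.038),.0474+np.pi/2)"
```

```text
t 16.48 tcp [ 0.4803 -0.0125  0.0432] yang 92.68 tz [ 0.002  0.    -1.   ] F [0.1 0.5 0.9] open mm 21.6
tool shift [-0.0041 -0.0001  0.0052] rv [-0.      0.0015 -0.0006] rows 1 per row turn [-0.      0.0015 -0.0006]
   [-0.0041 -0.0001  0.0052]
```

>>> play_rows(targets="0 0 0.003 0 0.001 0; 0 0 0.002 0 0 0; 0 0 0 0 0 0; 0 0 0 0 0 0; 0 0 0 0 0 0")

```text
time: 16.9
ee_pos: [0.4813, -0.0125, 0.0381]
tool_rot: [0.074, -3.14, -0.0]
ft_force: [-0.1, -0.2, -0.6]
opening: 0.003
```

>>> play_rows(targets="-0.003 0 0 0 0 0; -0.003 0 0 0 0 0; -0.002 0 0 0 0 0; -0.002 0 0 0 0 0")

```text
time: 17.23
ee_pos: [0.4928, -0.012, 0.0397]
tool_rot: [-0.073, 3.139, -0.0]
ft_force: [-1.1, 0.6, -0.3]
opening: 0.005
```

```bash
python3 -c "
from h import *
plan(frame(-.14,-.0355,.038),.0474+np.pi/2);print(inframe(robot.get_obs()['ee_pos']))"
```

```text
t 17.23 tcp [ 0.4928 -0.012   0.0397] yang 92.68 tz [ 0.002 -0.    -1.   ] F [-1.1  0.6 -0.3] open mm 0.5
tool shift [ 0.0084 -0.      0.0016] rv [-0.0001  0.002  -0.0006] rows 1 per row turn [-0.0001  0.002  -0.0006]
   [ 0.0084 -0.      0.0016]
[-131.6  -35.5]
```

>>> play_rows(targets="-0.003 0.0004 0.001 0 0.001 0; -0.003 0.0004 0 0 0 0; -0.003 0.0004 0 0 0 0")

```text
time: 17.48
ee_pos: [0.5017, -0.0103, 0.0384]
tool_rot: [0.073, -3.139, 0.0]
ft_force: [-7.9, -0.7, 3.9]
opening: 0.006
```

>>> play_rows(targets="-0.003 0.0004 0 0 0 0; -0.003 0.0004 0 0 0 0")

```text
time: 17.65
ee_pos: [0.5072, -0.0092, 0.0381]
tool_rot: [0.073, -3.135, 0.001]
ft_force: [-9.5, -1.1, 6.2]
opening: 0.002
```

```bash
python3 -c "
from h import *
status();print(inframe(robot.get_obs()['ee_pos']))"
```

```text
t 17.65 tcp [ 0.5072 -0.0092  0.0381] yang 92.68 tz [-0.005 -0.001 -1.   ] F [-9.5 -1.1  6.2] open mm 0.2
[-117.2  -33.4]
```

>>> play_rows(targets="-0.003 0.0004 -0.0005 0 -0.002 0; -0.003 0.0004 0 0 -0.001 0; -0.002 0.0003 0 0 0 0")

```text
time: 17.9
ee_pos: [0.5135, -0.0079, 0.0374]
tool_rot: [0.073, -3.131, 0.001]
ft_force: [-12.5, -2.1, 6.5]
opening: 0.005
```

```bash
python3 -c "
from h import *
status();print(inframe(robot.get_obs()['ee_pos']))
cv2.imwrite('pics/side17.png',cv2.resize(optics.camera('side')[200:280,260:380],None,fx=6.6,fy=6.6,interpolation=2))"
```

```text
t 17.90 tcp [ 0.5135 -0.0079  0.0374] yang 92.69 tz [-0.01  -0.001 -1.   ] F [-12.5  -2.1   6.5] open mm 0.5
[-110.8  -32.4]
```

View pics/side17.png

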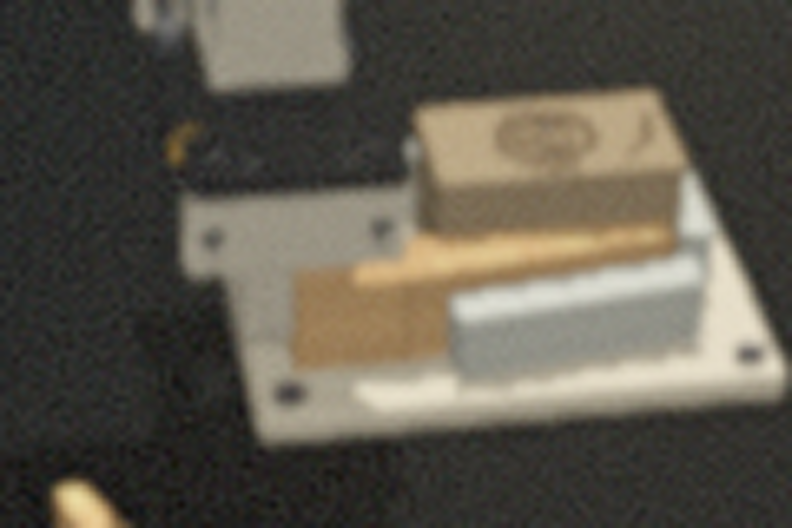

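>>> play_rows(targets="0.006 0 0 0 -0.004 0; 0.01 0 -0.004 0 -0.004 0; 0.012 0 -0.015 0 0 0; 0.005 0 -0.025 0 0 0; 0 0 -0.03 0 0 0")

```text
time: 18.37
ee_pos: [0.477, -0.009, 0.1066]
tool_rot: [0.074, -3.129, -0.001]
ft_force: [0.6, 0.5, -0.5]
opening: 0.005
```

>>> play_rows(targets="0.03 0.02 -0.03 0 0 0; 0.03 0.035 -0.01 0 0 0; 0 0.038 0 0 0 0; 0 0.038 0 0 0 0; 0 0.03 0 0 0 0")

```text
time: 18.78
ee_pos: [0.4164, 0.1444, 0.1524]
tool_rot: [-0.06, 3.137, 0.003]
ft_force: [1.4, 0.1, 0.5]
opening: 0.004
```

>>> play_rows(targets="0 0.035 0 0 0 0; 0 0.035 0 0 0 0; 0 0.03 0 0 0 0; 0 0.01 0 0 0 0; 0 0 0 0 0 0")

```text
time: 19.2
ee_pos: [0.4098, 0.2649, 0.154]
tool_rot: [-0.067, 3.131, 0.009]
ft_force: [-0.2, -0.6, -0.2]
opening: 0.004
```

```bash
python3 -c "
from h import *
status()
t=optics.camera('top');cv2.imwrite('pics/top18full.png',t)
cv2.imwrite('pics/top18.png',cv2.resize(t[158:258,265:360],None,fx=6,fy=6,interpolation=2))
cv2.imwrite('pics/side18.png',cv2.resize(optics.camera('side')[200:280,260:380],None,fx=6.6,fy=6.6,interpolation=2))"
```

```text
t 19.20 tcp [0.4098 0.2649 0.154 ] yang 92.46 tz [ 0.01   0.006 -1.   ] F [-0.2 -0.6 -0.2] open mm 0.4
```

View pics/top18.png

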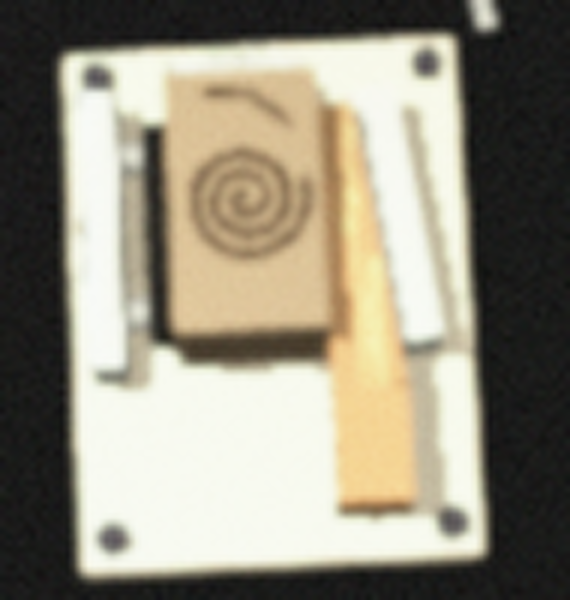

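View pics/side18.png

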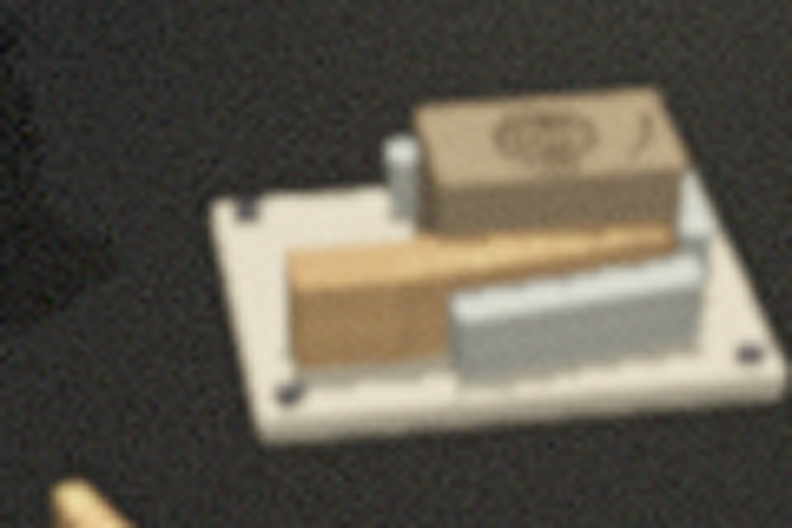

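```bash
python3 -c "
from h import *
c=lambda l,z:[w('top',((x+.5)/6-.5+265,(y+.5)/6-.5+158),z) for x,y in l]
t,b,r=fit([(.045,.026),(.045,-.026),(-.045,-.026),(-.045,.026)],c([(166,71),(316,69),(328,330),(170,336)],.07))
print('stone',inframe(t),b-.0474,r)
t,b,r=fit([(-.07,.013),(-.07,-.013),(.07,.001)],c([(338,503),(413,503),(357,105)],.048))
print('wedge',inframe(t),b-.0474,r)
a=cv2.imread('pics/top8.png');d=cv2.imread('pics/top18full.png')
for row in (185,195,205):
  print(row,a[row,284:300].mean(1).astype(int),d[row,284:300].mean(1).astype(int))
"
```

```text
stone [0.2 6.6] -0.016464267884965477 [[ 1.02007185 -0.48407465]
 [-0.02331521  0.72260894]
 [-0.34616882 -0.39874332]
 [-0.65058782  0.16020903]]
wedge [-31.4 -33.2] -0.014285212388281378 [[ 0.72591063 -0.39474349]
 [-0.18985212  0.33352102]
 [-0.53605851  0.06122246]]
185 [224 178 181 191 190 169 123  59  34  36  57 118 172 185 186 187] [224 179 179 186 151  82  43  59 129 174 189 190 186 176 159 137]
195 [220 166 164 169 187 209 198 110  48  32  47  95 150 183 187 188] [221 165 169 169 143  89  47  47  90 146 184 189 180 155 130 145]
205 [230 185 160 168 179 191 187 129  62  40  32  61 124 174 189 191] [230 184 162 171 164 130  67  38  65 132 182 190 192 191 191 192]
```

View pics/top18full.png

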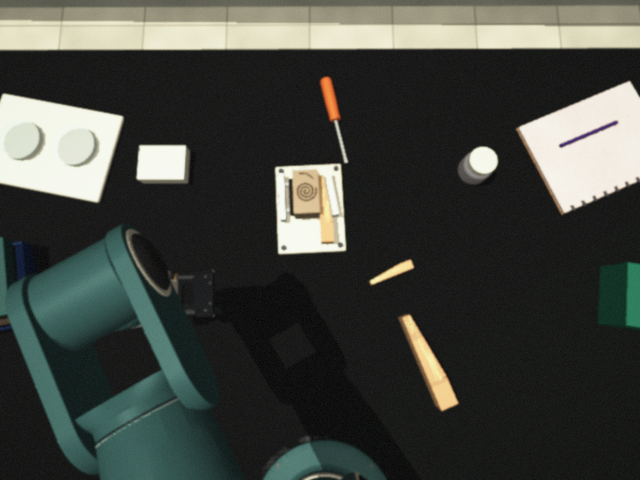

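```bash
python3 -c "
from h import *
status()
print(robot.finish_job())"
```

```text
t 19.30 tcp [0.41   0.263  0.1539] yang 92.38 tz [ 0.01   0.005 -1.   ] F [-0.2 -0.  -0.9] open mm 0.1
the job is handed in; nothing more can be done
None
```

I set the stone in the frame against the end stop and released it. I then inserted the middle-sized wedge thin end first, drove it in by its butt with closed fingers, and withdrew the arm. The job was handed in at 19.3 s, but `finish_job` gives no verdict, so I don't have a confirmed pass.

These are my last checks, all in the frame's axes. They come from the camera pictures, except the push force, which was read as I drove the wedge:

| Check | Measured | Required |
|---|---|---|
| Stone x | about 0 mm | -8 to +6 mm |
| Stone y | about +6.6 mm | 0 to +12 mm |
| Stone and wedge out of square | about 0.015 rad each | below 0.08 rad |
| Wedge thin end, x | about +38 mm | above +10 mm |
| Pad pushed back | about 3.3 to 4 mm | 2 to 4 mm is well locked |
| Last push on the wedge | about 12.5 N | about 10 to 20 N |

- **Pad travel:** the estimates differ a little. The wedge's position gives about 3.4 mm, the pad's edge in the pictures 3.3 to 4 mm, and the stone's shift nearly 5 mm. All are well above the 1.5 mm limit, though the stone's shift would put the pad past the 2 to 4 mm range.
- **Bystanders:** in the last top view the jar, slide box and screwdriver looked unmoved.
- **Rough moment:** while setting the stone down I pressed it onto the plate and against the stop, with readings of about 35 N downward and 21 N sideways. That is below the 40 N limit.

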